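# Stack a power choke on its mounting base

## Task

Assemble the choke on its base: stand the ferrite U core legs up between the black corner stops, slip the wide coil over the leg next to the terminal strip and the narrow coil over the other leg, lay the ferrite bar across the two leg ends so that it covers them squarely, and last drop the slotted clamp bar over the two studs so that it lies flat on the ferrite bar. Every part goes fully down to its seat before the next level is added; do not disturb the blue capacitor and the yellow toroid standing among the parts.

Things in the scene. Friction and masses are not known exactly. Their poses are not given: they have to be found in the camera images.
- base: Fixed grey metal plate, mm: 64 wide, x -81 to +106, top z 10. Origin on the bench under the seat centre; +x to the pale terminal strip (x 92, 24 tall). Black stops to z 26 also carry the coils: inner faces x +-40.5, y +-13.5, sides open for |x|<29. Steel studs, 6 thick, x +-66, to z 86. Seated undersides: core z 10; wide coil x +29, narrow x -29, z 26; ferrite bar z 56; clamp bar z 72.
- u_core: Dark grey ferrite U core standing legs up, 76 x 22 mm, 46 mm high, 240 g. Origin at the centre of its underside, x along its length, z up. Yoke 16 mm high; legs 18 x 22 mm, 30 mm above the yoke, centred at x = +-29 mm; 40 mm window between. Either way round will do. Grip across the 22 mm at the middle of the yoke.
- wide_coil: The larger coil, fine copper wire on a black bobbin with rectangular flanges, 50 (x) x 54 (y) mm, 27 mm high, 200 g. Origin at the centre of its underside, z up. A bore 23 (x) x 27 (y) mm goes right through, longer along the coil's longer side: on the core, its x lies along the core's x. Either way round will do. Grip across the 54 mm.
- narrow_coil: The smaller coil, thick copper wire on a black bobbin, 38 (x) x 42 (y) mm, 27 mm high, 110 g. Origin, axes and the 23 (x) x 27 (y) mm bore as for the wide coil. Grip across the 42 mm.
- i_bar: The ferrite bar that closes the core, a plain dark grey block 76 x 22 x 16 mm lying flat, 130 g. Origin at the centre of its underside, x along its length, z up.
- clamp_bar: The flat steel clamp bar, 154 x 20 x 8 mm lying flat, 90 g. Origin at the centre of its underside, x along its length, z up. Near each end, at x = +-66 mm, a slot 14 (x) x 11 (y) mm goes through it.
- cap_blue: A blue capacitor standing upright among the parts, 22 mm thick and 41 mm high; not part of the job. Origin at its underside.
- toroid_yellow: A small wound yellow toroid lying flat, 33 mm across and 14 mm high; not part of the job. Origin at its underside.
Mind the look-alikes: they are no part of the job. Leave any pink look-alike of the i_bar alone.

How it is judged (in metres and radians):
On the way, in this order (a step that is already met when the one before it is completed fails the run):
1. the U core is seated on the base between the stops, legs up (x of u_core in the frame of base between -0.005 and 0.005 m and y of u_core in the frame of base between -0.005 and 0.005 m and z of u_core in the frame of base between 0.007 and 0.013 m and angle between the x axis of u_core and the x axis of base, either way round below 0.3 rad and angle between u_core's own z axis and vertical below 0.08 rad), for 0.2 s.
2. both coils are fully down on the core, the wide one on the leg next to the terminal strip (x of wide_coil in the frame of base between 0.02 and 0.038 m and y of wide_coil in the frame of base between -0.009 and 0.009 m and z of wide_coil in the frame of base between 0.023 and 0.029 m and angle between the x axis of each of wide_coil, narrow_coil and the x axis of base, either way round below 0.3 rad and angle between each of wide_coil, narrow_coil's own z axis and vertical below 0.08 rad and x of narrow_coil in the frame of base between -0.038 and -0.02 m and y of narrow_coil in the frame of base between -0.009 and 0.009 m and z of narrow_coil in the frame of base between 0.023 and 0.029 m), for 0.2 s.
3. the ferrite bar lies across both leg ends (x of i_bar in the frame of u_core between -0.006 and 0.006 m and y of i_bar in the frame of u_core between -0.006 and 0.006 m and z of i_bar in the frame of u_core between 0.043 and 0.049 m and angle between the x axis of i_bar and the x axis of u_core, either way round below 0.12 rad and angle between i_bar's own z axis and vertical below 0.08 rad), for 0.2 s.
4. the clamp bar is over both studs and flat on the ferrite bar (x of clamp_bar in the frame of base between -0.008 and 0.008 m and y of clamp_bar in the frame of base between -0.006 and 0.006 m and z of clamp_bar in the frame of base between 0.069 and 0.075 m and angle between the x axis of clamp_bar and the x axis of base, either way round below 0.3 rad and angle between clamp_bar's own z axis and vertical below 0.08 rad), for 0.2 s.
At the end, for the whole second after the job is handed in: U core legs up between the stops; wide coil down on the leg by the terminal strip, narrow coil on the other; ferrite bar flat on both leg ends, within 6 mm and 0.12 rad of the core; clamp bar over both studs, flat on the ferrite bar (heights within 3 mm); all released and at rest (all of step 1 and all of step 2 and all of step 3 and all of step 4 and linear speed of each of u_core, wide_coil, narrow_coil, i_bar, clamp_bar below 0.01 m/s and angular speed of each of u_core, wide_coil, narrow_coil, i_bar, clamp_bar below 0.1 rad/s); the robot touches nothing.
It fails at once if the blue capacitor is knocked over or moved more than 25 mm (distance of cap_blue from where it was at the start of the episode above 0.025 m or angle between cap_blue's own z axis and vertical above 0.5 rad).
It fails at once if the yellow toroid is moved more than 25 mm (distance of toroid_yellow from where it was at the start of the episode above 0.025 m).
It also fails if it takes over 128 s, if anything falls off the work surface, if the arm or the gripper's body presses on something with over 40 N, if the wrist force passes 120 N, or if a joint passes its speed limit or range.

## Robot

A 7-joint arm with a two-finger parallel gripper is mounted at the origin on a cart in front of the work surface, level with it; the furniture and walls round the work are solid. World frame = base frame: x ahead of the robot, y to its left, z up, the work surface at z = 0. Lengths are in m, angles in degrees, forces in N, time in s.
With the tool pointing down it reaches from about 0.425 to 0.95 m from the base axis. Payload 16.7 kg.
Tool frame: the origin (TCP) lies midway between the tips of the shut fingers; the grasp point (between the pads) lies behind it (ctrl.tcp_to_grasp is the z of the grasp point in the tool frame, in m); z points along the fingers, y is the direction in which the jaws open and shut (so a half turn about z gives the same grasp; the last joint's range is limited). The gripper opens to 94 mm and grips with 3 to 60 N. Pads are 16 mm wide; open, the fingers measure 119 mm over their backs; the gripper's body (75 mm by 177 mm) begins 78 mm behind the grasp point.
Start: joints at [-8.566, 24.414, 4.234, 92.017, -1.954, 63.644, -3.845], TCP at [0.675, -0, 0.185] pointing down, gripper open.
Joint ranges: [-163.25, 163.25], [-28.42, 122.38], [-70.27, 78.77], [12.13, 141.07], [-58.53, 238.53], [9.26, 117.41], [-156.51, 156.51]. Speed limits (degrees/s): [108.29, 108.29, 136.94, 136.94, 172.46, 172.46, 172.46].

## Interface

Orientations are given as [roll, pitch, yaw] about the fixed x, y, z axes, in that order (R = Rz(yaw) Ry(pitch) Rx(roll)).
In Python, from rig import ctrl gives the robot as it stands.
- The arm moves only by the shell command python3 -m crank 'ROWS' [OPENING] [FORCE]. ROWS is JSON, a list of rows, each a list of 4 numbers: the shift along the tool's x, y, z in m, then the turn about the tool's z in rad. In form: [[tx, ty, tz, spin], ...]. A call has 1 to 5 rows; each row is the pose to reach, as a shift and turn from the pose commanded when the call began, along the tool's axes at that moment; what a row does not reach only later rows make up. A row lasts 1/12 s, in which the tool goes at most 41.7 mm and 7.16 degrees, less where a joint would pass 70% of its speed; a pose out of reach is approached as far as the arm can. A call with a gripper value outside its range is refused whole. OPENING is the finger opening in m, from 0 to 0.094, set as the call begins (- or left out, the last holds). The fingers move at their own pace and stop on an object; FORCE is the grip in N (left out, the last holds). Time passes only in rows, so rows that repeat a pose let the fingers close. It gives the time, the measured TCP pose, the force and the opening at its end, in the units of the state.
- ctrl.observe(): the state, without advancing time (a new reading comes with each control period).
- ctrl.read_camera(name): name is "scene" or "side" or "wrist"; returns (picture, depth): 420x560x3 uint8, red, green, blue; 420x560 float32, m along the optical axis (not along the pixel's ray), 0 where there is no reading.
- ctrl.camera_model(name): a dict with "mtx" (3x3 intrinsics, pixels), "view" (4x4, takes a point from world to camera coordinates). Camera axes: x right, y up, looking along -z (the intrinsics and any distortion apply to the point x, -y, -z); pixel columns grow to the right and rows downward; lengths in m; the calibration is good to about 2 mm. A picture is of the moment at which its call begins: read the wrist's pose just before it. camera_model takes no time and is no camera call; for the wrist camera it gives the pose at the moment of the call.
- ctrl.close_job(): hands the job in, once; it reports no verdict.
The state is a dict: "time": time; "joints": joint angles; "qvel": joint speeds; "joint_efforts": joint torques, N m; "position": TCP position; "ee_rot": TCP orientation; "force": force on the tool from outside, world axes, zero at the start; "moment": the same for the moment, N m; "grip_width": opening from 0.0 (shut) to 1.0 (fully open).
Only numpy, scipy, OpenCV 4.12 (cv2) and the standard library are available. Lean on these libraries where they do the work, as an engineer would, in place of code of your own. Each camera call takes 0.05 s, during which the arm holds its last target.

## Working session

There is one attempt and no reset: what is moved stays moved. The work goes in short steps, Python scripts to look and compute and a shell command to move; the robot and the scene stay as the last step left them, time stands still between calls to the robot, and variables do not carry over. Pictures are saved under pics/ and viewed, and the job is handed in when it is done.

```bash
ls; mkdir -p pics; cat > h.py <<'E'
import numpy as np, cv2
from rig import ctrl
def save(name,fn):
    p,d=ctrl.read_camera(name); cv2.imwrite('pics/'+fn+'.png',p[:,:,::-1]); np.save('pics/'+fn+'.npy',d)
    m=ctrl.camera_model(name); np.savez('pics/'+fn+'_m.npz',K=m['mtx'],V=m['view']); return p,d,m
def world(fn):
    d=np.load('pics/'+fn+'.npy'); m=np.load('pics/'+fn+'_m.npz'); K,V=m['K'],m['V']
    v,u=np.mgrid[:d.shape[0],:d.shape[1]]
    x=(u-K[0,2])/K[0,0]*d; y=(v-K[1,2])/K[1,1]*d
    P=np.stack([x,-y,-d,np.ones_like(d)],-1)@np.linalg.inv(np.array(V)).T
    P[d==0]=np.nan
    return P[...,:3]
def crop(fn,r0,r1,c0,c1,s,out):
    im=cv2.imread('pics/'+fn+'.png')[r0:r1,c0:c1]; cv2.imwrite('pics/'+out+'.png',cv2.resize(im,None,fx=s,fy=s,interpolation=cv2.INTER_CUBIC))
E
python3 - <<'E'
from h import *
print(ctrl.observe(), ctrl.tcp_to_grasp)
for n in ['scene','side','wrist']:
    p,d,m=save(n,n+'0'); print(n,m)
E
```

```text
pics
{'time': 0.0, 'joints': array([-8.56440657, 24.45123104,  4.22902789, 92.05282596, -1.95406471,
       63.64418724, -3.84558661]), 'qvel': array([ 0.09735784, -0.06940264, -0.03991962, -0.02911679,  0.13026296,
       -0.17532048,  0.00317362]), 'joint_efforts': array([-4.09355038e-03, -9.35844111e+01,  3.66462663e+00, -4.54201269e+01,
       -4.89189907e-02,  2.02478352e-02, -6.48899413e-05]), 'position': array([ 6.74518031e-01, -2.24313000e-05,  1.84251534e-01]), 'ee_rot': array([-1.79923976e+02,  4.53830446e-03,  8.99977906e+01]), 'force': array([-0.38817043, -0.54238207,  0.47076615]), 'moment': array([-0.01942578, -0.06144277,  0.03220185]), 'grip_width': 0.9981637700894297} -0.0188
scene {'mtx': array([[437.05172777,   0.        , 270.89187081],
       [  0.        , 437.05172777, 208.48706948],
       [  0.        ,   0.        ,   1.        ]]), 'view': array([[ 0.86578703, -0.50020195,  0.01451981, -0.40323359],
       [ 0.30492559,  0.55035032,  0.77726116, -0.22866829],
       [-0.39677853, -0.66851517,  0.62901055, -0.60281517],
       [ 0.        ,  0.        ,  0. 
[... 265 characters left out ...]
    [ 0.22010965, -0.29901742,  0.92851512, -0.1140019 ],
       [-0.52261519,  0.76757701,  0.37107801, -0.70041397],
       [ 0.        ,  0.        ,  0.        ,  1.        ]])}
wrist {'mtx': array([[362.13001506,   0.        , 280.33187496],
       [  0.        , 362.13001506, 211.47138375],
       [  0.        ,   0.        ,   1.        ]]), 'view': array([[ 9.99998030e-01, -8.01111964e-05, -1.98349998e-03,
        -6.73305725e-01],
       [-4.35971430e-04,  9.65927804e-01, -2.58811297e-01,
         2.77779311e-02],
       [ 1.93665146e-03,  2.58811652e-01,  9.65925866e-01,
        -3.91599948e-01],
       [ 0.00000000e+00,  0.00000000e+00,  0.00000000e+00,
         1.00000000e+00]])}
```

View pics/scene0.png

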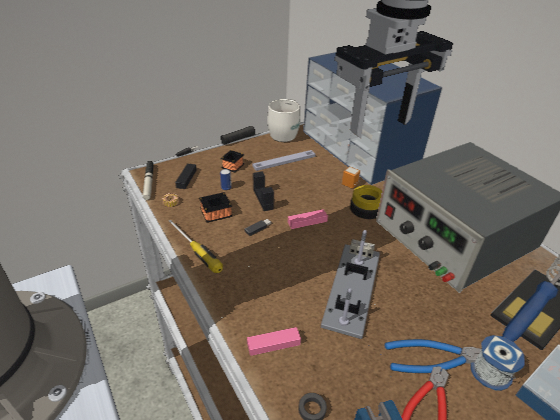

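View pics/side0.png

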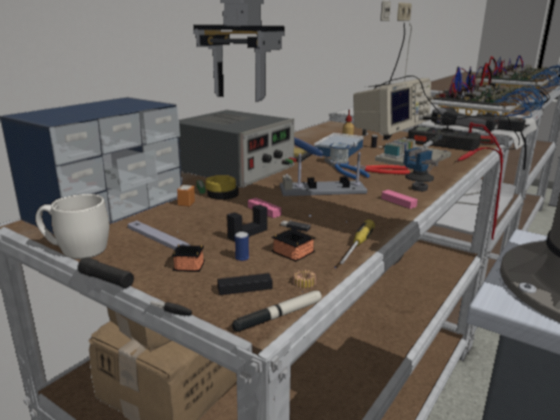

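View pics/wrist0.png

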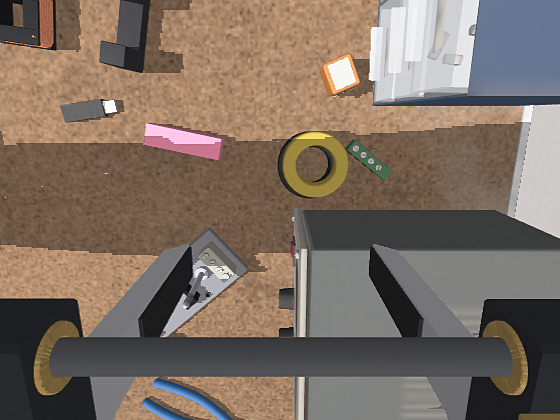

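```bash
python3 - <<'E'
from h import *
crop('scene0',120,280,130,340,3.7,'c1'); crop('scene0',225,345,310,400,5,'c2')
crop('side0',200,340,70,340,2.9,'c3')
W=world('scene0')
for n,(u,v) in dict(wide=(215,205),narrow=(232,160),clamp=(285,159),cap=(226,172),tor=(171,200),ibar=(186,176),pink1=(308,218),pink2=(274,342),usb=(258,227),leg1=(259,179),leg2=(267,199)).items(): print(n,W[v,u].round(3))
E
```

```text
wide [0.437 0.178 0.006]
narrow [0.529 0.286 0.025]
clamp [0.65  0.253 0.009]
cap [0.486 0.225 0.043]
tor [0.362 0.229 0.012]
ibar [0.419 0.289 0.016]
pink1 [0.574 0.043 0.014]
pink2 [ 0.375 -0.166  0.017]
usb [0.48  0.074 0.007]
leg1 [0.538 0.175 0.038]
leg2 [0.525 0.119 0.028]
```

View pics/c1.png

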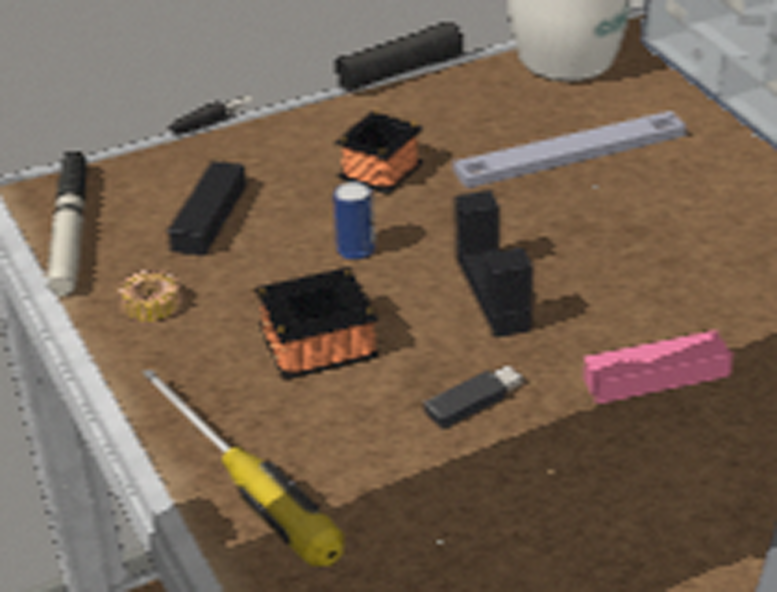

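View pics/c2.png

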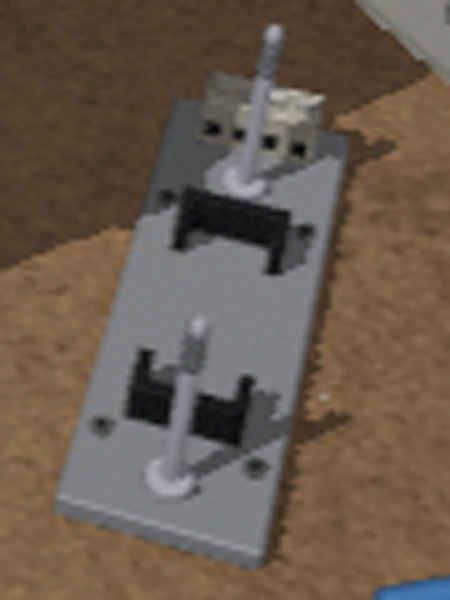

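View pics/c3.png

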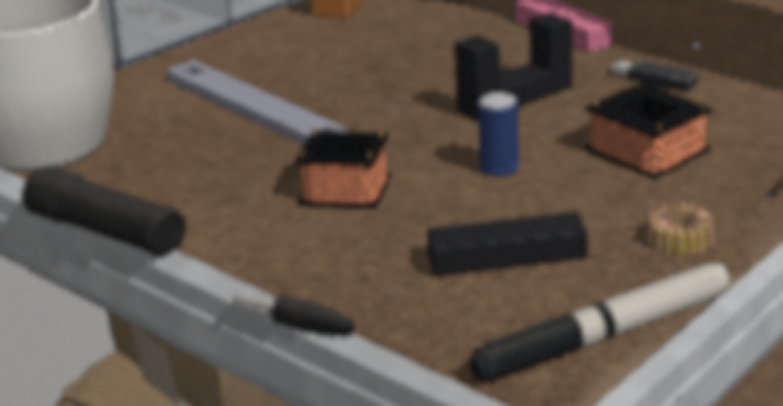

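```bash
cat > hm.py <<'E'
from h import *
def top(P,lo,hi,x0,x1,y0,y1):
    Q=P.reshape(-1,3); m=(Q[:,2]>lo)&(Q[:,2]<hi)&(Q[:,0]>x0)&(Q[:,0]<x1)&(Q[:,1]>y0)&(Q[:,1]<y1)
    return Q[m]
E
python3 - <<'E'
from hm import *
for f in ['scene0','side0']:
    P=world(f)
    z=P[...,2][np.isfinite(P[...,2])&(abs(P[...,2])<.006)]; print(f,'bench z',np.median(z))
    for n,a in dict(leg1=(.040,.052,.5,.62,.15,.22),leg2=(.040,.052,.48,.6,.08,.15),wide=(.022,.033,.38,.5,.12,.24),narrow=(.022,.033,.48,.6,.24,.34),ibar=(.012,.02,.38,.47,.24,.34),clamp=(.005,.012,.54,.76,.19,.33),cap=(.036,.05,.45,.54,.18,.26),tor=(.009,.02,.33,.4,.2,.26),plate=(.0075,.0125,.4,.8,-.3,.02),studs=(.055,.1,.4,.8,-.3,.02)).items():
        q=top(P,*a)
        if len(q)<4: print(n,len(q)); continue
        r=cv2.minAreaRect((q[:,:2]*1000).astype(np.float32))
        print(n,len(q),'z',np.median(q[:,2]).round(4),[np.round(x,1) for x in r])
E
```

```text
scene0 bench z -0.0010125333837971984
leg1 76 z 0.0451 [array([539.7, 181.8]), array([19.2, 22.2]), np.float64(75.3)]
leg2 81 z 0.0451 [array([528.2, 125.4]), array([19.4, 23. ]), np.float64(79.7)]
wide 433 z 0.0263 [array([443.1, 188.8]), array([117.5,  63.3]), np.float64(65.2)]
narrow 150 z 0.0264 [array([533.5, 299.4]), array([42.6, 40. ]), np.float64(31.0)]
ibar 226 z 0.0156 [array([421.9, 302. ]), array([77.8, 23.9]), np.float64(49.2)]
clamp 366 z 0.0077 [array([634.9, 279.3]), array([183.6,  91.4]), np.float64(4.3)]
cap 81 z 0.0411 [array([506.8, 207.6]), array([22., 81.]), np.float64(42.8)]
tor 113 z 0.0114 [array([362.2, 238.2]), array([31.2, 30.6]), np.float64(69.6)]
plate 3648 z 0.0094 [array([ 634.9, -207.4]), array([341.4, 324.7]), np.float64(35.8)]
studs 3213 z 0.0767 [array([ 669.4, -136.6]), array([230. , 309.4]), np.float64(67.7)]
side0 bench z -0.00020201536314623514
leg1 98 z 0.0454 [array([539.2, 183.7]), array([18.8, 23.3]), np.float64(78.1)]
leg2 89 z 0.0451 [array([527.8, 126.8]), array([21., 23.]), np.float64(73.0)]
wide 517 z 0.0267 [array([439.6, 193.7]), array([119.4,  62.5]), np.float64(70.6)]
narrow 328 z 0.0264 [array([511.4, 283.6]), array([102.2,  43.5]), np.float64(37.5)]
ibar 541 z 0.0157 [array([421.4, 303.2]), array([76.1, 25.2]), np.float64(48.0)]
clamp 480 z 0.0077 [array([634.6, 256.8]), array([188.8, 132.8]), np.float64(0.2)]
cap 172 z 0.041 [array([506. , 210.1]), array([20.9, 86.7]), np.float64(45.2)]
tor 202 z 0.0121 [array([361.5, 239.9]), array([31. , 33.1]), np.float64(12.7)]
plate 864 z 0.0102 [array([ 656. , -165.2]), array([419.4, 294.7]), np.float64(32.1)]
studs 1847 z 0.0766 [array([ 667.7, -130.8]), array([343.7, 175.1]), np.float64(41.6)]
```

```bash
cat >> hm.py <<'E'
def comp(P,lo,hi,u,v,box=None):
    m=((P[...,2]>lo)&(P[...,2]<hi))
    if box: m&=(P[...,0]>box[0])&(P[...,0]<box[1])&(P[...,1]>box[2])&(P[...,1]<box[3])
    m=m.astype(np.uint8)
    n,l=cv2.connectedComponents(m)
    w=l[max(v-3,0):v+4,u-3:u+4]; w=w[w>0]
    if len(w)==0: return None
    return P[l==np.bincount(w).argmax()]
E
python3 - <<'E'
from hm import *
px=dict(scene0=dict(wide=(203,197),narrow=(225,155),clamp=(285,159),cap=(225,172),plate=(350,285)),side0=dict(wide=(288,240),narrow=(180,250),clamp=(160,236),cap=(242,235),plate=(332,187)))
L=dict(wide=(.024,.03),narrow=(.024,.03),clamp=(.005,.011),cap=(.038,.045),plate=(.007,.013))
for f in px:
    P=world(f)
    for n in px[f]:
        q=comp(P,*L[n],*px[f][n])
        if q is None: print(f,n,None);continue
        r=cv2.minAreaRect((q[:,:2]*1000).astype(np.float32))
        print(f,n,len(q),'z',np.median(q[:,2]).round(4),[np.round(x,1) for x in r])
    q=top(P,.06,.084,.5,.72,-.2,-.02)
    print('studpts',len(q)); 
    if len(q):
        _,lab,c=cv2.kmeans(q[:,:2].astype(np.float32),2,None,(3,50,1e-6),5,0); print(c, np.bincount(lab.ravel()))
E
```

```text
scene0 wide 358 z 0.0263 [array([430.9, 163.9]), array([52.1, 54.5]), np.float64(80.5)]
scene0 narrow 132 z 0.0266 [array([533.5, 299.4]), array([42.6, 40. ]), np.float64(31.0)]
scene0 clamp 337 z 0.0076 [array([650.2, 258.8]), array([ 26.5, 155.4]), np.float64(84.4)]
scene0 cap 53 z 0.0408 [array([485.7, 229.9]), array([21.6, 18.8]), np.float64(36.4)]
scene0 plate 2559 z 0.0093 [array([ 545.7, -130.8]), array([188. ,  63.9]), np.float64(41.3)]
studpts 1167
[[ 0.67917943 -0.07722205]
 [ 0.6867507  -0.15950575]] [585 582]
side0 wide 415 z 0.0268 [array([430.4, 165.6]), array([51.9, 55.6]), np.float64(81.7)]
side0 narrow 250 z 0.0266 [array([534.7, 300.6]), array([42.4, 40.7]), np.float64(31.5)]
side0 clamp 454 z 0.0077 [array([653.2, 258.7]), array([ 22.2, 150.7]), np.float64(84.3)]
side0 cap 82 z 0.0411 [array([483.5, 232.1]), array([20.1, 20.8]), np.float64(7.1)]
side0 plate 681 z 0.0102 [array([ 545.2, -128.7]), array([187.1,  69.6]), np.float64(41.0)]
studpts 639
[[ 0.67658347 -0.13486281]
 [ 0.6934584  -0.04464483]] [329 310]
```

```bash
python3 - <<'E'
from hm import *
Q=np.concatenate([world(f).reshape(-1,3) for f in ['scene0','side0','wrist0']]); Q=Q[np.isfinite(Q).all(1)]
Q=Q[(Q[:,0]>.3)&(Q[:,0]<.9)&(Q[:,1]>-.35)&(Q[:,1]<.5)&(Q[:,2]<.4)]
H=np.zeros((30,43));
ix=((Q[:,0]-.3)/.02).astype(int); iy=((Q[:,1]+.35)/.02).astype(int)
np.maximum.at(H,(ix,iy),Q[:,2])
print('cols y(cm):',' '.join(f'{-35+2*j:3d}' for j in range(42,-1,-1)))
for i in range(29,-1,-1): print(f'x{30+2*i:3d}cm       ',' '.join(f'{int(H[i,j]*1000):3d}' for j in range(42,-1,-1)))
P=world('scene0'); c=comp(P,.02,.03,361,250); 
for (u,v) in [(364,232),(348,292),(358,247),(366,247)]: print(P[v,u].round(4))
E
```

```text
cols y(cm):  49  47  45  43  41  39  37  35  33  31  29  27  25  23  21  19  17  15  13  11   9   7   5   3   1  -1  -3  -5  -7  -9 -11 -13 -15 -17 -19 -21 -23 -25 -27 -29 -31 -33 -35
x 88cm          0   0   0   0   0   3   0 196 196 196 196 196 196 197 198 197 197 197 196 197 197 197   2   1   1   1 129 130 130 129 129 129 130 129 128 128 128   1   0   0   0   0   0
x 86cm          0   0   0   0   0   3   0 196 196 196 196 196 196 196 198 197 198 197 197 196 197 198   2   2   1   1 129 129 130 129 129 130 130 129 128 128 128   1   1   1   0   0   0
x 84cm          0   0   0   0   0   3   0 196 196 196 196 196 196 196 197 196 197 197 197 196 197 196   2   1   1   1 129 129 130 129 129 129 130 129 129 128 128   1  12  60  11   0   0
x 82cm          0   0   0   0   0   3   0 197 197 196 196 196 196 196 196 196 196 197 197 197 197 196   1   1   2   1 129 130 130 130 129 129 129 129 129 129 129   0  12  73  48  12   0
x 80cm          0   0   0   0   0   3   0 197 197 197 197 196 196 196 196 196 196 197 197 198 198 198   1   1   1   1 129 129 130 130 129 129 129 129 129 129 129   1  13  7
[... 4067 characters left out ...]
17  14   1   1  11  13  13  34  52  55
x 34cm          0   0   0   0   0  10  17  19  18  18  15   1  13  14  13   1   1  13  14  13  17  21  23  22  21  14   1   1   1   2   1   2  17  17   0   1   1   1  13  12   1  51  58
x 32cm          0   0   0   0   0   2   2   3  15  18  17  18  15   1   1   1  12  14  12   1   1   1   1   2   1   2   1   1   1   1   1   1  14  16   1   1   1   1   1   1   1   1   1
x 30cm          0   0   0   0   0   2   2   2   2   3   1  16  11   1   1   1   1   1   2   1   2   1   1   1   1   1   1   2   2   1   1   1   1   2   2   1   1   1   0   1   0   0   0
[ 0.5857 -0.0962  0.0828]
[ 0.4851 -0.1834  0.0809]
[ 0.5953 -0.0802  0.0306]
[ 0.6065 -0.088   0.0319]
```

```bash
python3 -m crank '[[0.04,-0.036,0.02,0.05],[0.08,-0.072,0.04,0.1],[0.115,-0.105,0.06,0.15],[0.154,-0.141,0.08,0.199],[0.154,-0.141,0.08,0.199]]' 0.06 30;  python3 -m crank '[[0,0,0,0],[0,0,0,0]]'; python3 - <<'E'
from h import *
o=ctrl.observe(); print(o['position'],o['ee_rot'],o['time'],o['force'])
save('wrist','w1')
E
```

```text
time: 0.57
position: [0.542, 0.1444, 0.1098]
ee_rot: [-180.0, 0.0, 78.4]
force: [1.4, 0.7, 0.2]
grip_width: 0.683
time: 0.73
position: [0.5418, 0.1453, 0.1098]
ee_rot: [-179.9, 0.0, 78.8]
force: [0.6, -1.8, 0.5]
grip_width: 0.64
[0.54183531 0.14532071 0.10982129] [-1.79904239e+02  2.53007238e-02  7.88176323e+01] 0.7333 [ 0.61358691 -1.8469303   0.4756811 ]
```

View pics/w1.png

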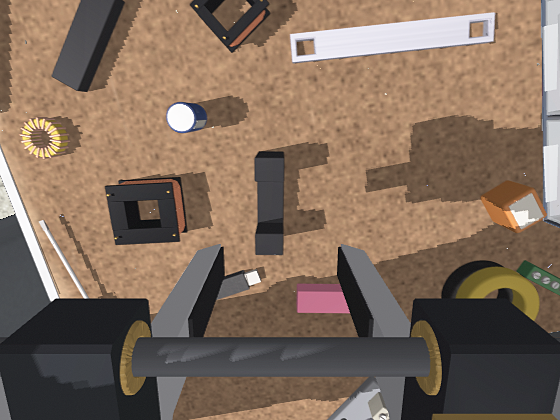

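```bash
python3 - <<'E'
from hm import *
P=world('w1')
z=P[...,2][np.isfinite(P[...,2])&(abs(P[...,2])<.006)]; print('bench',np.median(z))
L=dict(leg1=(.042,.049,268,165),leg2=(.042,.049,268,240),wide=(.024,.03,120,195),narrow=(.024,.03,205,5),clamp=(.005,.011,390,36),cap=(.037,.045,180,117),ibar=(.012,.02,90,40),tor=(.009,.018,25,138))
for n,(lo,hi,u,v) in L.items():
    q=comp(P,lo,hi,u,v)
    if q is None: print(n,None);continue
    r=cv2.minAreaRect((q[:,:2]*1000).astype(np.float32))
    print(n,len(q),'z',np.median(q[:,2]).round(4),[np.round(x,1) for x in r])
E
```

```text
bench 0.0002376501088285632
leg1 751 z 0.0465 [array([541. , 180.9]), array([18.3, 21.4]), np.float64(77.9)]
leg2 653 z 0.0465 [array([529.2, 124.4]), array([18.4, 21. ]), np.float64(78.1)]
wide 3156 z 0.0274 [array([431.9, 162.6]), array([50.5, 55. ]), np.float64(82.1)]
narrow 1213 z 0.0274 [array([536.2, 297.7]), array([41.9, 38.4]), np.float64(31.3)]
clamp 5369 z 0.0086 [array([651.3, 256.3]), array([ 20.6, 154.5]), np.float64(84.4)]
cap 778 z 0.0417 [array([486.5, 229.2]), array([21., 22.]), np.float64(79.1)]
ibar 3088 z 0.0164 [array([422.6, 299.8]), array([73.8, 23.2]), np.float64(48.6)]
tor 1067 z 0.0127 [array([363.7, 237. ]), array([32.7, 32.2]), np.float64(36.9)]
```

```bash
cat > go.py <<'E'
import sys
from h import *
# go.py x y z yaw (mm, deg); nearest yaw mod 180 -> prints row deltas
x,y,z,ya=map(float,sys.argv[1:5])
o=ctrl.observe(); p=o['position']*1000; ps=o['ee_rot'][2]; a=np.radians(ps)
d=np.array([x,y,z])-p
s=(ps-ya+90)%180-90
print('row m/rad: tx %.4f ty %.4f tz %.4f spin %.4f'%((d[0]*np.cos(a)+d[1]*np.sin(a))/1e3,(d[0]*np.sin(a)-d[1]*np.cos(a))/1e3,-d[2]/1e3,np.radians(s)),'dist %.3f'%(np.linalg.norm(d)/1e3),'time',o['time'],'j',o['joints'].round(0),'rot',o['ee_rot'].round(1))
E
python3 go.py 534.3 153.6 4 78.2
```

```text
row m/rad: tx 0.0077 ty -0.0108 tz 0.1065 spin 0.0085 dist 0.107 time 0.7833 j [-23.  19.   2. 111.  -1.  51. -32.] rot [-180.     0.    78.7]
```

```bash
python3 -m crank '[[0.007,-0.009,0.03,0.008],[0.007,-0.0095,0.06,0.008],[0.007,-0.0095,0.085,0.008],[0.007,-0.0095,0.09,0.008]]'; for i in 1 2 3; do python3 -m crank '[[0,0,0,0]]'|sed -n 2p; done; python3 go.py 534.3 153.6 4 78.2
```

```text
time: 1.12
position: [0.5347, 0.1505, 0.0173]
ee_rot: [-179.8, 0.1, 78.1]
force: [-0.5, -0.0, -0.5]
grip_width: 0.64
position: [0.5356, 0.1509, 0.0195]
position: [0.5368, 0.1517, 0.0214]
position: [0.5371, 0.1521, 0.0221]
row m/rad: tx 0.0009 ty -0.0031 tz 0.0181 spin -0.0020 dist 0.018 time 1.3667 j [-24.  25.   2. 115.  -1.  40. -33.] rot [ 1.799e+02 -1.000e-01  7.810e+01]
```

```bash
python3 -m crank '[[0.001,-0.003,0.008,0],[0.001,-0.003,0.017,0],[0.001,-0.003,0.017,0],[0.001,-0.003,0.017,0],[0.001,-0.003,0.017,0]]'; python3 go.py 534.3 153.6 4 78.2
```

```text
time: 1.78
position: [0.533, 0.1539, 0.0035]
ee_rot: [-180.0, 0.0, 78.1]
force: [0.3, 0.5, -0.2]
grip_width: 0.637
row m/rad: tx 0.0000 ty 0.0013 tz -0.0005 spin -0.0011 dist 0.001 time 1.7833 j [-24.  27.   2. 116.  -1.  38. -33.] rot [-180.     0.    78.1]
```

Close and lift.

```bash
python3 -m crank '[[0,0,0,0],[0,0,0,0],[0,0,0,0],[0,0,0,0],[0,0,0,0]]' 0.0 35;python3 -m crank '[[0,0,0,0],[0,0,0,0]]'; python3 -m crank '[[0,0,-0.02,0],[0,0,-0.04,0],[0,0,-0.08,0],[0,0,-0.11,0],[0,0,-0.11,0]]'; python3 go.py 536 -138 115 41
```

```text
time: 2.2
position: [0.5331, 0.1539, 0.0036]
ee_rot: [180.0, -0.0, 78.1]
force: [-0.0, 0.6, -0.3]
grip_width: 0.321
time: 2.37
position: [0.533, 0.1539, 0.0035]
ee_rot: [180.0, -0.0, 78.1]
force: [0.0, 0.2, 0.1]
grip_width: 0.178
time: 2.78
position: [0.5359, 0.1548, 0.1192]
ee_rot: [179.6, -0.3, 78.1]
force: [0.8, 0.9, 0.5]
grip_width: 0.007
row m/rad: tx -0.2865 ty 0.0604 tz 0.0042 spin 0.6478 dist 0.293 time 2.7833 j [-25.  17.   2. 111.  -1.  51. -34.] rot [179.6  -0.3  78.1]
```

```bash
python3 -m crank '[[0,0,0,0],[0,0,0,0],[0,0,0,0]]' 0.05; python3 - <<'E'
from h import *
save('wrist','w2'); save('scene','s2')
E
```

```text
time: 3.03
position: [0.5323, 0.1536, 0.1124]
ee_rot: [-179.9, 0.1, 78.1]
force: [-0.4, -0.6, 0.8]
grip_width: 0.181
```

View pics/w2.png

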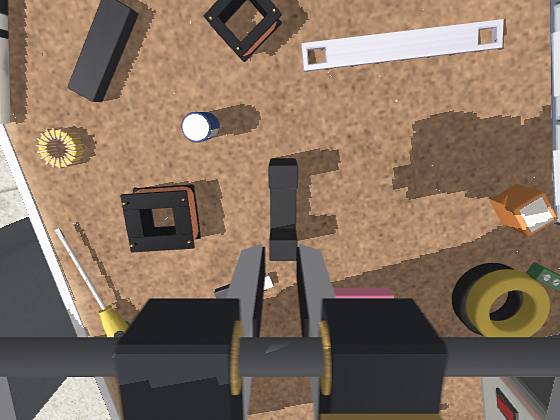

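```bash
python3 - <<'E'
from hm import *
P=world('w2')
for n,(lo,hi,u,v) in dict(leg1=(.042,.049,268,165),leg2=(.042,.049,268,240)).items():
    m=(P[...,2]>lo)&(P[...,2]<hi)&(P[...,0]>.5)&(P[...,0]<.57)&((P[...,1]>.153) if n=='leg1' else (P[...,1]<.153))&(P[...,1]>.09)&(P[...,1]<.22)
    q=P[m]; r=cv2.minAreaRect((q[:,:2]*1000).astype(np.float32)); print(n,len(q),r)
E
```

```text
leg1 696 ((539.3204956054688, 182.45481872558594), (17.887054443359375, 20.940052032470703), 78.2442626953125)
leg2 634 ((527.5036010742188, 125.70154571533203), (18.2668514251709, 22.027568817138672), 78.47029113769531)
```

```bash
python3 -m crank '[[0,0,0.0,0],[0,0,0.0,0],[0,0,0.03,0],[0,0,0.07,0],[0,0,0.1095,0]]' 0.05;python3 -m crank '[[0,0,0,0],[0,0,0,0],[0,0,0,0]]'; python3 go.py 533.4 154.1 4 78.3
```

```text
time: 3.55
position: [0.5337, 0.1542, 0.0034]
ee_rot: [179.9, -0.1, 78.1]
force: [0.7, 0.9, -1.1]
grip_width: 0.532
time: 3.8
position: [0.5338, 0.154, 0.0056]
ee_rot: [180.0, -0.0, 78.1]
force: [-1.3, -0.8, 0.2]
grip_width: 0.532
row m/rad: tx -0.0000 ty -0.0004 tz 0.0016 spin -0.0031 dist 0.002 time 3.8 j [-24.  27.   2. 116.  -1.  38. -33.] rot [180.   -0.   78.1]
```

```bash
python3 -m crank '[[0,0,0.001,0],[0,0,0.001,0],[0,0,0.001,0],[0,0,0.001,0],[0,0,0.001,0]]' 0.0 35;python3 -m crank '[[0,0,0,0],[0,0,0,0]]';python3 -m crank '[[0,0,0,0]]'
```

```text
time: 4.22
position: [0.5333, 0.154, 0.0037]
ee_rot: [180.0, -0.0, 78.1]
force: [-0.1, 0.7, 1.5]
grip_width: 0.215
time: 4.38
position: [0.533, 0.1539, 0.0031]
ee_rot: [180.0, -0.0, 78.1]
force: [0.1, 0.8, 0.9]
grip_width: 0.068
time: 4.47
position: [0.533, 0.1538, 0.003]
ee_rot: [-180.0, 0.0, 78.1]
force: [-0.4, 0.1, 0.5]
grip_width: 0.015
```

```bash
python3 - <<'E'
from h import *
save('wrist','w3'); save('scene','s3'); save('side','d3')
crop('scene3' if 0 else 's3',100,300,160,360,3,'s3c')
crop('d3',100,320,150,350,3,'d3c')
E
```

```text
(no output)
```

View pics/s3c.png

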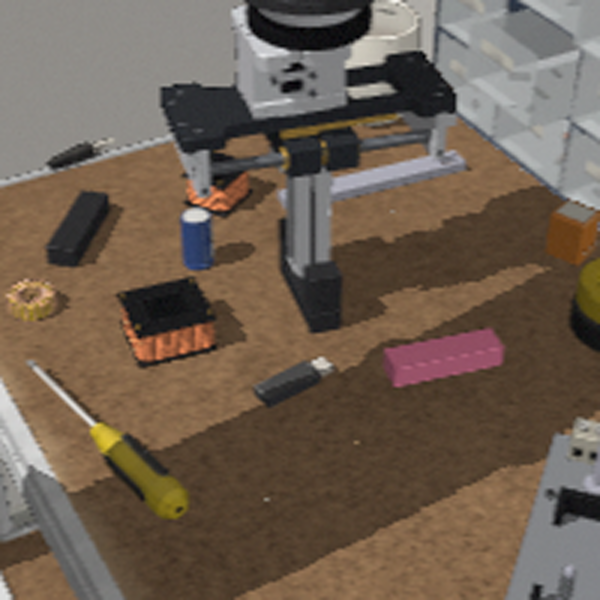

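View pics/d3c.png

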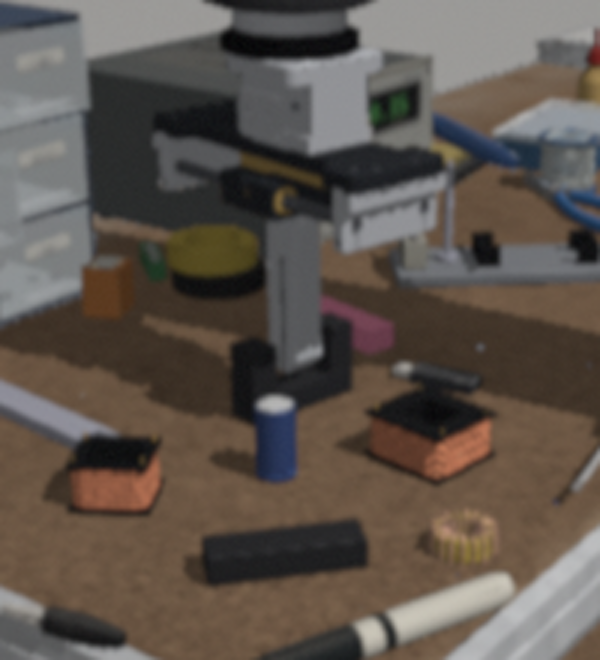

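View pics/w3.png

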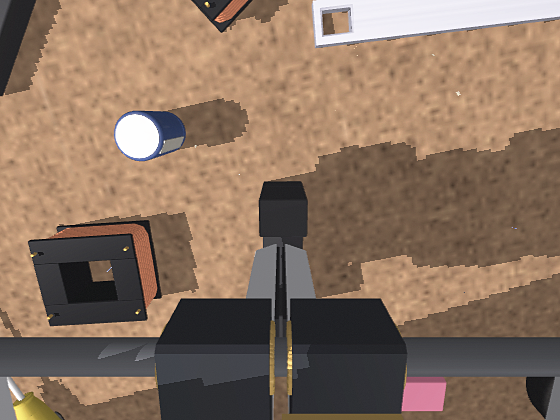

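```bash
python3 - <<'E'
from h import *
P=world('d3')
for v in range(205,240,2): print(v,[P[v,u].round(3).tolist() for u in (246,250,254)])
E
```

```text
205 [[0.528, 0.165, 0.06], [0.521, 0.162, 0.06], [nan, nan, nan]]
207 [[0.528, 0.164, 0.056], [0.523, 0.16, 0.055], [0.521, 0.151, 0.053]]
209 [[0.529, 0.164, 0.052], [0.522, 0.161, 0.052], [0.519, 0.153, 0.051]]
211 [[nan, nan, nan], [0.522, 0.162, 0.049], [0.521, 0.151, 0.046]]
213 [[0.53, 0.163, 0.044], [0.521, 0.162, 0.046], [0.52, 0.153, 0.043]]
215 [[0.529, 0.164, 0.041], [0.521, 0.162, 0.042], [0.52, 0.153, 0.039]]
217 [[0.529, 0.163, 0.036], [0.521, 0.163, 0.038], [0.521, 0.151, 0.035]]
219 [[0.53, 0.163, 0.032], [0.522, 0.161, 0.034], [0.524, 0.148, 0.029]]
221 [[0.529, 0.164, 0.029], [0.528, 0.153, 0.026], [0.535, 0.134, 0.017]]
223 [[0.531, 0.162, 0.024], [0.538, 0.142, 0.016], [0.53, 0.14, 0.017]]
225 [[0.537, 0.155, 0.016], [0.532, 0.15, 0.016], [0.526, 0.146, 0.016]]
227 [[0.534, 0.158, 0.015], [0.527, 0.156, 0.016], [0.522, 0.15, 0.015]]
229 [[0.526, 0.168, 0.016], [0.524, 0.159, 0.014], [0.522, 0.151, 0.011]]
231 [[0.525, 0.17, 0.013], [0.524, 0.16, 0.01], [0.523, 0.15, 0.007]]
233 [[0.482, 0.222, 0.04], [0.524, 0.159, 0.006], [0.523, 0.149, 0.002]]
235 [[0.476, 0.23, 0.042], [0.525, 0.158, 0.001], [0.522, 0.151, -0.0]]
237 [[0.474, 0.233, 0.04], [0.523, 0.161, -0.001], [0.517, 0.157, -0.001]]
239 [[0.474, 0.233, 0.036], [0.517, 0.169, 0.0], [0.511, 0.165, 0.0]]
```

```bash
python3 - <<'E'
from h import *
P=world('scene0')
for v in range(110,138,3): print(v,[P[v,u].round(3).tolist() for u in (357,406)])
P=world('side0')
for v in range(85,104,2): print(v,[P[v,u].round(3).tolist() for u in (218,260)])
E
```

```text
110 [[0.616, -0.003, 0.254], [0.721, -0.008, 0.231]]
113 [[0.616, -0.004, 0.249], [0.723, -0.008, 0.225]]
116 [[0.615, -0.006, 0.245], [0.723, -0.009, 0.22]]
119 [[0.616, -0.006, 0.239], [0.724, -0.009, 0.214]]
122 [[0.616, -0.007, 0.234], [0.727, -0.008, 0.207]]
125 [[0.614, -0.01, 0.231], [0.838, 0.085, 0.129]]
128 [[0.616, -0.009, 0.225], [0.838, 0.083, 0.123]]
131 [[0.616, -0.01, 0.22], [0.841, 0.084, 0.115]]
134 [[0.617, -0.01, 0.214], [0.841, 0.082, 0.109]]
137 [[0.767, 0.149, 0.088], [0.844, 0.083, 0.1]]
85 [[0.723, 0.007, 0.228], [0.615, 0.008, 0.237]]
87 [[0.721, 0.009, 0.225], [0.614, 0.009, 0.234]]
89 [[0.724, 0.006, 0.22], [0.616, 0.006, 0.229]]
91 [[0.723, 0.008, 0.216], [0.617, 0.005, 0.226]]
93 [[0.723, 0.008, 0.212], [0.616, 0.007, 0.222]]
95 [[0.723, 0.007, 0.208], [0.617, 0.005, 0.218]]
97 [[0.981, -0.281, 0.145], [0.616, 0.006, 0.214]]
99 [[0.978, -0.277, 0.14], [0.621, 0.0, 0.209]]
101 [[0.981, -0.28, 0.134], [0.979, -0.476, 0.11]]
103 [[0.979, -0.277, 0.129], [0.981, -0.479, 0.103]]
```

```bash
python3 -m crank '[[0,0,-0.005,0],[0,0,-0.005,0],[0,0,-0.005,0],[0,0,-0.005,0],[0,0,-0.005,0]]' 0.045;python3 -m crank '[[0,0,0,0],[0,0,0,0]]';python3 -m crank '[[0,0,0.01,0],[0,0,0.02,0],[0,0,0.024,0],[0,0,0.024,0],[0,0,0.024,0]]'; python3 go.py 533.4 154.1 -17 78.3
```

```text
time: 5.03
position: [0.533, 0.1539, 0.008]
ee_rot: [-180.0, -0.0, 78.1]
force: [0.1, 0.8, 0.4]
grip_width: 0.321
time: 5.2
position: [0.533, 0.1538, 0.0079]
ee_rot: [-180.0, 0.0, 78.1]
force: [-0.1, -0.3, -0.3]
grip_width: 0.46
time: 5.62
position: [0.5325, 0.1537, -0.0167]
ee_rot: [-179.9, 0.0, 78.1]
force: [0.2, 0.1, -0.0]
grip_width: 0.481
row m/rad: tx 0.0006 ty 0.0008 tz 0.0003 spin -0.0028 dist 0.001 time 5.6167 j [-24.  29.   2. 116.  -1.  35. -33.] rot [-179.9    0.    78.1]
```

```bash
python3 -m crank '[[0,0,0,0],[0,0,0,0],[0,0,0,0],[0,0,0,0],[0,0,0,0]]' 0.0 35;python3 -m crank '[[0,0,0,0],[0,0,0,0]]';python3 -m crank '[[0,0,-0.01,0],[0,0,-0.04,0],[0,0,-0.08,0],[0,0,-0.12,0],[0,0,-0.12,0]]'; python3 go.py 536 -138 105 41
```

```text
time: 6.03
position: [0.5333, 0.1539, -0.0157]
ee_rot: [180.0, -0.0, 78.1]
force: [0.7, -1.1, 2.1]
grip_width: 0.227
time: 6.2
position: [0.5332, 0.1539, -0.0157]
ee_rot: [180.0, -0.0, 78.1]
force: [-0.1, -0.1, 4.8]
grip_width: 0.229
time: 6.62
position: [0.5363, 0.155, 0.1114]
ee_rot: [179.6, -0.3, 78.1]
force: [1.6, 0.8, -1.9]
grip_width: 0.232
row m/rad: tx -0.2867 ty 0.0601 tz 0.0064 spin 0.6477 dist 0.293 time 6.6167 j [-25.  18.   2. 112.  -1.  50. -34.] rot [179.6  -0.3  78.1]
```

```bash
python3 -m crank '[[-0.035,0.007,0,0.09],[-0.075,0.015,0,0.19],[-0.115,0.024,0,0.3],[-0.155,0.033,0,0.41],[-0.195,0.041,0,0.52]]'; python3 go.py 536 -138 110 41
```

```text
time: 7.03
position: [0.5325, -0.0472, 0.1044]
ee_rot: [-180.0, -0.0, 48.1]
force: [1.2, -0.3, -3.8]
grip_width: 0.233
row m/rad: tx -0.0652 ty 0.0633 tz -0.0056 spin 0.1231 dist 0.091 time 7.0333 j [-13.  17.  13. 115.  -5.  49. -39.] rot [-180.    -0.    48.1]
```

```bash
python3 -m crank '[[-0.033,0.032,-0.005,0.06],[-0.065,0.063,-0.005,0.123],[-0.065,0.063,-0.005,0.123]]' >/dev/null; python3 - <<'E'
from hm import *
for f in ['scene0','side0','s3','d3']:
    P=world(f)
    q=top(P,.0235,.0285,.45,.6,-.22,-.06)
    c,s=np.cos(np.radians(41.1)),np.sin(np.radians(41.1))
    X=(q[:,0]-.536)*c+(q[:,1]+.138)*s; Y=-(q[:,0]-.536)*s+(q[:,1]+.138)*c
    m=(abs(X)<.05)&(abs(Y)<.03); 
    print(f,len(q),m.sum(),'X',X[m].min().round(4),X[m].max().round(4),'Y',Y[m].min().round(4),Y[m].max().round(4))
    r=cv2.minAreaRect((q[m][:,:2]*1000).astype(np.float32)); print(r)
    q=top(P,.05,.088,.45,.62,-.22,-.06); X=(q[:,0]-.536)*c+(q[:,1]+.138)*s; Y=-(q[:,0]-.536)*s+(q[:,1]+.138)*c
    for sg in(1,-1):
        m=(abs(X-sg*.066)<.012)&(abs(Y)<.015); 
        if m.any(): print('stud',sg,m.sum(),np.median(X[m]).round(4),np.median(Y[m]).round(4))
    V=np.load(f'pics/{f}_m.npz')['V']; print('cam',(-V[:3,:3].T@V[:3,3]).round(3))
E
python3 go.py 536 -138 110 41
```

```text
scene0 216 180 X -0.0459 0.046 Y -0.0194 0.0174
((536.645751953125, -138.7501983642578), (91.8739013671875, 36.5850830078125), 41.32567596435547)
stud 1 65 0.0643 -0.0009
stud -1 75 -0.0675 -0.0016
cam [ 0.18  -0.479  0.563]
side0 89 66 X -0.0453 0.0458 Y -0.0176 0.0208
((535.5078125, -137.0226593017578), (90.83096313476562, 38.41107940673828), 40.17662048339844)
stud 1 47 0.0669 0.0012
stud -1 48 -0.0654 0.001
cam [0.043 0.768 0.36 ]
s3 205 174 X -0.0465 0.0467 Y -0.0194 0.0175
((536.736328125, -138.64700317382812), (93.2375259399414, 36.62453842163086), 41.328407287597656)
stud 1 63 0.0644 -0.0008
stud -1 76 -0.0674 -0.0015
cam [ 0.18  -0.479  0.563]
d3 92 68 X -0.0454 0.0458 Y -0.0174 0.0202
((535.22802734375, -136.81459045410156), (91.30279541015625, 37.070716857910156), 41.474910736083984)
stud 1 42 0.0666 0.0016
stud -1 46 -0.0652 0.0015
cam [0.043 0.768 0.36 ]
row m/rad: tx 0.0034 ty -0.0040 tz -0.0002 spin -0.0060 dist 0.005 time 7.2833 j [ -5.  18.  17. 113.  -7.  50. -35.] rot [1.799e+02 1.000e-01 4.070e+01]
```

```bash
python3 -m crank '[[0,0,0.03,0],[0,0,0.06,0],[0,0,0.08,0],[0,0,0.08,0],[0,0,0.08,0]]'; python3 -m crank '[[0,0,0,0]]'; python3 go.py 536.5 -138 30 41.2;  python3 - <<'E'
from h import *
save('scene','s4');save('side','d4')
crop('s4',220,350,290,410,4.5,'s4c')
crop('d4',100,230,250,400,4.5,'d4c')
E
```

```text
time: 7.7
position: [0.5361, -0.1358, 0.0288]
ee_rot: [-179.9, 0.1, 41.3]
force: [0.5, 0.6, -1.4]
grip_width: 0.231
time: 7.78
position: [0.5375, -0.1359, 0.0302]
ee_rot: [180.0, -0.0, 41.3]
force: [0.8, 0.3, -3.2]
grip_width: 0.228
row m/rad: tx -0.0021 ty 0.0009 tz 0.0002 spin 0.0017 dist 0.002 time 7.7833 j [ -4.  25.  15. 116.  -9.  41. -33.] rot [180.   -0.   41.3]
```

View pics/s4c.png

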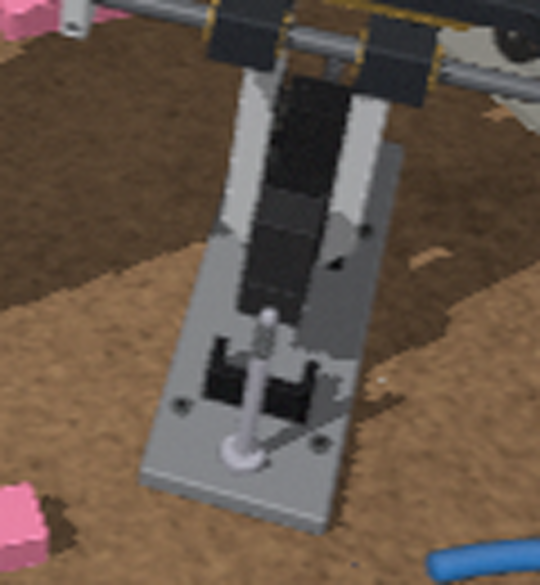

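View pics/d4c.png

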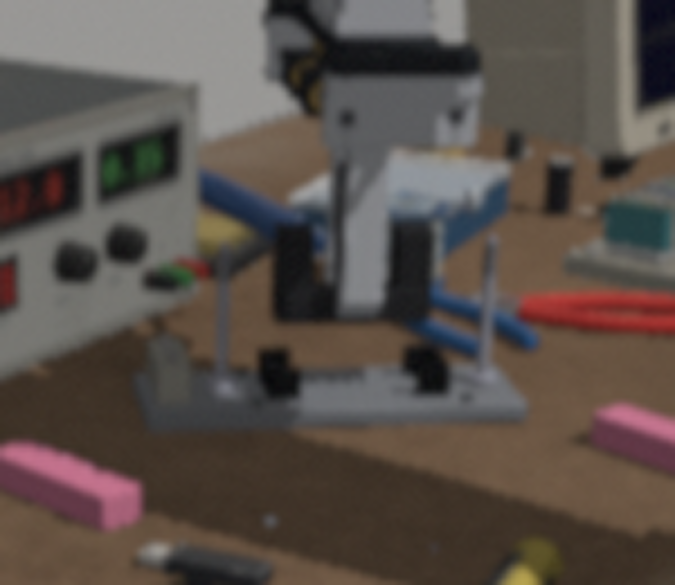

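```bash
cat > bf.py <<'E'
from hm import *
O=np.array([.5365,-.138]); A=np.radians(41.2)
def base(q):
    c,s=np.cos(A),np.sin(A); d=q[:,:2]-O
    return np.c_[d[:,0]*c+d[:,1]*s,-d[:,0]*s+d[:,1]*c,q[:,2]]
def sel(f,xa,xb,ya,yb,za,zb):
    P=world(f).reshape(-1,3); P=P[np.isfinite(P).all(1)]; b=base(P)
    return b[(b[:,0]>xa)&(b[:,0]<xb)&(b[:,1]>ya)&(b[:,1]<yb)&(b[:,2]>za)&(b[:,2]<zb)]
def rep(f,*a):
    q=sel(f,*a)
    if len(q)<3: print(f,len(q)); return
    p=lambda i:np.percentile(q[:,i],[1,99]).round(4)
    r=cv2.minAreaRect((q[:,:2]*1000).astype(np.float32))
    print(f,len(q),'x',p(0),'y',p(1),'z',np.median(q[:,2]).round(4),'rect',np.round(r[0],1),np.round(r[1],1),round(r[2],1))
E
python3 - <<'E'
from bf import *
for f in ['s4','d4']:
  for a in [(.01,.05),(-.05,-.01)]:
    rep(f,*a,-.02,.02,.088,.096)
    rep(f,*a,-.02,.02,.05,.096)
E
```

```text
s4 120 x [0.0216 0.0409] y [-0.0088  0.0118] z 0.0911 rect [31.2  1.6] [20.9 19.6] 89.4
s4 352 x [0.0124 0.0399] y [-0.0088  0.012 ] z 0.0792 rect [26.3  1.6] [29.7 21.2] 0.6
s4 148 x [-0.0358 -0.0175] y [-0.0096  0.0119] z 0.0911 rect [-26.6   1.1] [21.9 19.3] 89.7
s4 410 x [-0.0364 -0.0179] y [-0.0099  0.0118] z 0.0804 rect [-26.8   1.1] [19.7 22. ] 0.2
d4 51 x [0.0101 0.0404] y [-0.0135  0.0196] z 0.092 rect [25.6  2. ] [34.1 30. ] 87.5
d4 293 x [0.0103 0.0412] y [-0.0178  0.0193] z 0.0691 rect [25.7  0. ] [39.3 31.2] 89.4
d4 36 x [-0.034  -0.0171] y [-0.0038  0.0158] z 0.0921 rect [-25.1   5.6] [17.  19.4] 5.6
d4 218 x [-0.0348 -0.012 ] y [-0.0091  0.0156] z 0.0721 rect [-24.9   4.1] [25.5 22.8] 77.3
```

```bash
python3 -m crank '[[-0.0023,0.0014,0.0,0],[-0.0023,0.0014,0.008,0],[-0.0023,0.0014,0.014,0],[-0.0023,0.0014,0.014,0],[-0.0023,0.0014,0.014,0]]'; python3 -m crank '[[0,0,0,0],[0,0,0,0]]'; python3 go.py 536.5 -138 15 41.2;  python3 - <<'E'
from bf import *
save('scene','s5');save('side','d5')
for f in ['s5','d5']:
  for a in [(.015,.05),(-.05,-.015)]:
    rep(f,*a,-.015,.02,.072,.082)
E
```

```text
time: 8.3
position: [0.5356, -0.1383, 0.0144]
ee_rot: [-180.0, 0.0, 41.3]
force: [-0.2, 0.0, -2.3]
grip_width: 0.233
time: 8.47
position: [0.5362, -0.1384, 0.015]
ee_rot: [-180.0, -0.0, 41.3]
force: [-0.2, 0.0, -2.3]
grip_width: 0.23
row m/rad: tx 0.0005 ty -0.0001 tz 0.0000 spin 0.0016 dist 0.001 time 8.4667 j [ -4.  26.  14. 116. -10.  39. -32.] rot [-180.    -0.    41.3]
s5 126 x [0.0193 0.0379] y [-0.0099  0.0107] z 0.0758 rect [28.8  0.6] [21.  18.9] 89.6
s5 157 x [-0.0383 -0.0197] y [-0.0106  0.0108] z 0.0758 rect [-28.5   0. ] [20.3 21.8] 0.8
d5 42 x [0.0202 0.0381] y [-0.0068  0.0136] z 0.0763 rect [29.4  3. ] [21.2 17.5] 80.3
d5 47 x [-0.0372 -0.0195] y [-0.01   0.014] z 0.0762 rect [-27.4   2.4] [17.  24.4] 7.4
```

```bash
python3 -m crank '[[-0.0005,0.0009,0.004,0],[-0.0005,0.0009,0.01,0],[-0.0005,0.0009,0.015,0],[-0.0005,0.0009,0.018,0],[-0.0005,0.0009,0.02,0]]'; python3 -m crank '[[0,0,0,0],[0,0,0,0]]'; python3 go.py 536.5 -138 -5.7 41.2
```

```text
time: 8.98
position: [0.5359, -0.1393, -0.0058]
ee_rot: [-180.0, 0.0, 41.3]
force: [-5.1, 1.7, 32.4]
grip_width: 0.229
time: 9.15
position: [0.5362, -0.1394, -0.0052]
ee_rot: [-180.0, 0.0, 41.3]
force: [0.3, -0.4, -2.3]
grip_width: 0.231
row m/rad: tx 0.0011 ty -0.0009 tz 0.0005 spin 0.0016 dist 0.002 time 9.15 j [ -3.  28.  13. 117. -11.  37. -31.] rot [-180.     0.    41.3]
```

```bash
python3 -m crank '[[0,0,0,0],[0,0,0,0],[0,0,0,0],[0,0,0,0],[0,0,0,0]]' 0.045; python3 - <<'E'
from bf import *
save('scene','s6');save('side','d6')
for f in ['s6','d6']:
  for a in [(.015,.05),(-.05,-.015)]:
    rep(f,*a,-.015,.02,.05,.06)
crop('s6',220,350,290,410,4.5,'s6c')
E
```

```text
time: 9.57
position: [0.5364, -0.1394, -0.0049]
ee_rot: [180.0, -0.0, 41.3]
force: [0.6, -0.5, 0.3]
grip_width: 0.479
s6 136 x [0.0186 0.0379] y [-0.0115  0.0102] z 0.0549 rect [27.7 -0.7] [22.  20.7] 89.8
s6 150 x [-0.039  -0.0206] y [-0.0116  0.01  ] z 0.055 rect [-30.   -0.8] [18.9 21.8] 0.3
d6 47 x [0.0204 0.0376] y [-0.0125  0.0125] z 0.0552 rect [28.8  0.2] [25.1 17.4] 87.6
d6 52 x [-0.0377 -0.0203] y [-0.0118  0.0119] z 0.0554 rect [-28.5   0.4] [17.7 23.7] 5.6
```

View pics/s6c.png

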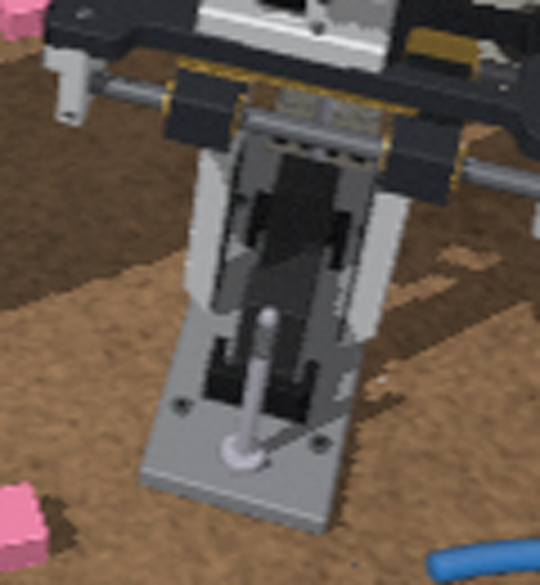

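```bash
python3 -m crank '[[0,0,-0.02,0],[0,0,-0.05,0],[0,0,-0.08,0],[0,0,-0.1,0],[0,0,-0.11,0]]' 0.075; python3 go.py 430.7 164.8 80 81.7
```

```text
time: 10.08
position: [0.5375, -0.1397, 0.1077]
ee_rot: [179.9, -0.1, 41.3]
force: [1.1, -0.2, -0.8]
grip_width: 0.779
row m/rad: tx 0.1206 ty -0.2993 tz 0.0277 spin -0.7054 dist 0.324 time 10.0833 j [ -6.  19.  16. 113.  -7.  49. -34.] rot [ 1.799e+02 -1.000e-01  4.130e+01]
```

```bash
python3 -m crank '[[0.015,-0.037,0,-0.09],[0.03,-0.074,0,-0.2],[0.045,-0.112,0,-0.3],[0.06,-0.15,0,-0.4],[0.075,-0.186,0,-0.52]]';python3 -m crank '[[0,0,0,0]]'; python3 go.py 430.7 164.8 80 81.7
```

```text
time: 10.5
position: [0.4684, 0.0515, 0.1046]
ee_rot: [-180.0, 0.0, 71.4]
force: [1.3, -0.3, 0.8]
grip_width: 0.796
time: 10.58
position: [0.4675, 0.0563, 0.1046]
ee_rot: [-179.9, -0.1, 72.0]
force: [1.4, -0.2, 0.9]
grip_width: 0.796
row m/rad: tx 0.0918 ty -0.0686 tz 0.0246 spin -0.1699 dist 0.117 time 10.5833 j [-19.  11.   5. 122.  -2.  47. -31.] rot [-1.799e+02 -1.000e-01  7.200e+01]
```

```bash
python3 -m crank '[[0.03,-0.022,0.007,-0.08],[0.06,-0.045,0.015,-0.165],[0.09,-0.068,0.023,-0.165],[0.09,-0.068,0.023,-0.165],[0.09,-0.068,0.023,-0.165]]';python3 -m crank '[[0,0,0,0],[0,0,0,0],[0,0,0,0]]'; python3 go.py 430.7 164.8 10 81.7; python3 - <<'E'
from h import *
save('wrist','w7')
E
```

```text
time: 11.0
position: [0.4336, 0.1586, 0.0812]
ee_rot: [-179.9, 0.0, 80.8]
force: [0.2, -0.3, 0.1]
grip_width: 0.797
time: 11.25
position: [0.4351, 0.156, 0.082]
ee_rot: [180.0, 0.0, 80.4]
force: [-0.5, -0.2, -1.1]
grip_width: 0.798
row m/rad: tx 0.0080 ty -0.0058 tz 0.0720 spin -0.0221 dist 0.073 time 11.25 j [-28.  12.  -0. 124.   0.  44. -37.] rot [180.    0.   80.4]
```

View pics/w7.png

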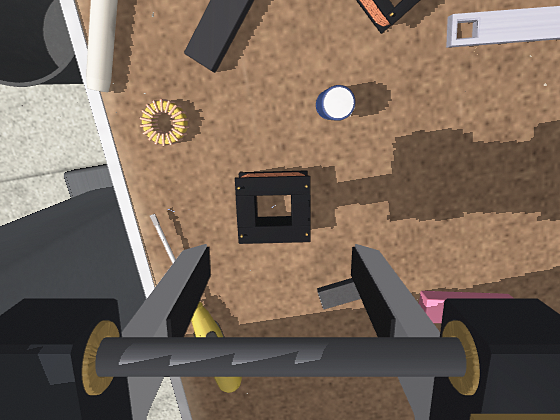

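```bash
python3 - <<'E'
from hm import *
P=world('w7')
L=dict(wide=(.024,.03,248,200),ibar=(.012,.02,225,30),clamp=(.005,.011,500,30),cap=(.037,.045,338,102))
for n,(lo,hi,u,v) in L.items():
    q=comp(P,lo,hi,u,v)
    if q is None: print(n,None);continue
    r=cv2.minAreaRect((q[:,:2]*1000).astype(np.float32))
    print(n,len(q),'z',np.median(q[:,2]).round(4),[np.round(x,1) for x in r])
E
```

```text
wide 3831 z 0.0269 [array([430.1, 163.8]), array([50.5, 54.2]), np.float64(82.1)]
ibar 2454 z 0.0159 [array([413.4, 293.1]), array([52.2, 22.7]), np.float64(49.0)]
clamp 3216 z 0.0077 [array([609.5, 262. ]), array([20.5, 75.8]), np.float64(84.3)]
cap 970 z 0.0412 [array([484.1, 230.6]), array([21.5, 21.7]), np.float64(80.4)]
```

```bash
python3 -m crank '[[0.0073,-0.006,0.025,-0.028],[0.0073,-0.006,0.055,-0.028],[0.0073,-0.006,0.085,-0.028],[0.0073,-0.006,0.097,-0.028],[0.0073,-0.006,0.097,-0.028]]';python3 -m crank '[[0,0,0,0],[0,0,0,0],[0,0,0,0]]'; python3 go.py 430.3 164.2 -17 82
```

```text
time: 11.72
position: [0.4286, 0.1638, -0.0173]
ee_rot: [-179.8, 0.1, 82.1]
force: [0.0, 0.0, 0.0]
grip_width: 0.796
time: 11.97
position: [0.431, 0.1654, -0.0138]
ee_rot: [179.9, -0.1, 82.1]
force: [0.4, 0.6, 0.1]
grip_width: 0.799
row m/rad: tx -0.0013 ty -0.0005 tz 0.0032 spin 0.0020 dist 0.003 time 11.9667 j [-28.  22.  -1. 128.   1.  30. -37.] rot [ 1.799e+02 -1.000e-01  8.210e+01]
```

```bash
python3 -m crank '[[-0.0005,0,0.002,0],[-0.0005,0,0.002,0],[-0.0005,0,0.002,0],[-0.0005,0,0.002,0],[-0.0005,0,0.002,0]]' 0.03 25;python3 -m crank '[[0,0,0,0],[0,0,0,0],[0,0,0,0]]'; python3 go.py 430.3 164.2 -17 82
```

```text
time: 12.38
position: [0.4302, 0.1648, -0.0167]
ee_rot: [180.0, -0.0, 82.1]
force: [-0.7, -0.8, 6.4]
grip_width: 0.573
time: 12.63
position: [0.4302, 0.1648, -0.0167]
ee_rot: [180.0, -0.0, 82.1]
force: [-0.8, -1.0, 7.1]
grip_width: 0.571
row m/rad: tx -0.0006 ty 0.0001 tz 0.0003 spin 0.0025 dist 0.001 time 12.6333 j [-28.  22.  -1. 128.   1.  30. -37.] rot [180.   -0.   82.1]
```

```bash
python3 -m crank '[[0,0,-0.015,0],[0,0,-0.045,0],[0,0,-0.085,0],[0,0,-0.125,0],[0,0,-0.13,0]]';python3 -m crank '[[0,0,0,0],[0,0,0,0]]'; python3 go.py 536.4 -138.2 115 41.3
```

```text
time: 13.05
position: [0.4324, 0.1659, 0.1186]
ee_rot: [179.7, -0.2, 82.1]
force: [2.5, 1.2, -1.5]
grip_width: 0.573
time: 13.22
position: [0.4297, 0.1646, 0.1125]
ee_rot: [180.0, -0.0, 82.2]
force: [-0.5, 0.1, -2.8]
grip_width: 0.576
row m/rad: tx -0.2854 ty 0.1471 tz -0.0025 spin 0.7130 dist 0.321 time 13.2167 j [-28.   9.  -1. 123.   0.  48. -37.] rot [180.   -0.   82.2]
```

```bash
python3 go.py 558.3 -119.9 105 41.3; python3 -m crank '[[-0.035,0.02,0,0.1],[-0.07,0.04,0,0.21],[-0.105,0.062,0,0.32],[-0.14,0.084,0,0.43],[-0.17,0.106,0,0.54]]'; python3 -m crank '[[0,0,0,0]]';python3 go.py 558.3 -119.9 100 41.3
```

```text
row m/rad: tx -0.2643 ty 0.1663 tz 0.0075 spin 0.7130 dist 0.312 time 13.2167 j [-28.   9.  -1. 123.   0.  48. -37.] rot [180.   -0.   82.2]
time: 13.63
position: [0.5107, -0.0211, 0.1109]
ee_rot: [-179.9, 0.2, 50.9]
force: [1.0, 0.7, -2.4]
grip_width: 0.571
time: 13.72
position: [0.5128, -0.0252, 0.111]
ee_rot: [180.0, 0.2, 50.4]
force: [-1.2, -0.9, -2.3]
grip_width: 0.575
row m/rad: tx -0.0440 ty 0.0954 tz 0.0110 spin 0.1585 dist 0.106 time 13.7167 j [-15.  14.  12. 117.  -4.  49. -40.] rot [180.    0.2  50.4]
```

```bash
python3 -m crank '[[-0.014,0.032,0,0.06],[-0.029,0.063,0,0.12],[-0.043,0.094,0.01,0.158],[-0.043,0.094,0.035,0.158],[-0.043,0.094,0.05,0.158]]'; python3 -m crank '[[0,0,0,0],[0,0,0,0],[0,0,0,0]]';python3 go.py 558.3 -119.9 45 41.3
```

```text
time: 14.13
position: [0.5566, -0.1127, 0.059]
ee_rot: [-179.9, 0.2, 42.0]
force: [-0.6, 1.4, -3.2]
grip_width: 0.576
time: 14.38
position: [0.5578, -0.1103, 0.0627]
ee_rot: [-180.0, 0.1, 42.2]
force: [0.5, -1.0, -1.5]
grip_width: 0.572
row m/rad: tx -0.0060 ty 0.0075 tz 0.0177 spin 0.0154 dist 0.020 time 14.3833 j [ -7.  23.  15. 113.  -8.  45. -36.] rot [-1.80e+02  1.00e-01  4.22e+01]
```

```bash
python3 -m crank '[[-0.006,0.0075,0,0.015],[-0.006,0.0075,0.0,0.015],[-0.006,0.0075,0.01,0.015],[-0.006,0.0075,0.014,0.015],[-0.006,0.0075,0.014,0.015]]'; python3 -m crank '[[0,0,0,0],[0,0,0,0],[0,0,0,0]]';python3 go.py 558.3 -119.9 45 41.3;  python3 - <<'E'
from bf import *
save('scene','s8');save('side','d8')
for f in ['s8','d8']:
    rep(f,-.01,.07,-.04,.04,.082,.1)
    rep(f,-.05,-.015,-.015,.02,.05,.06)
crop('s8',200,350,290,430,4.2,'s8c')
crop('d8',100,230,250,400,4.5,'d8c')
E
```

```text
time: 14.8
position: [0.5579, -0.1199, 0.0479]
ee_rot: [-179.9, 0.1, 41.3]
force: [0.1, -0.3, -2.0]
grip_width: 0.575
time: 15.05
position: [0.5587, -0.1201, 0.0491]
ee_rot: [180.0, -0.0, 41.3]
force: [-0.1, 0.4, -3.5]
grip_width: 0.573
row m/rad: tx -0.0002 ty -0.0005 tz 0.0041 spin 0.0000 dist 0.004 time 15.05 j [ -6.  25.  15. 113.  -9.  44. -35.] rot [180.   -0.   41.3]
s8 929 x [0.0026 0.0537] y [-0.0381  0.0359] z 0.0916 rect [26.6 -0.3] [69.1 71.9] 32.3
s8 153 x [-0.0391 -0.0202] y [-0.0116  0.01  ] z 0.0551 rect [-29.9  -0.7] [21.9 19.5] 89.5
d8 245 x [0.0039 0.0643] y [-0.0317  0.0396] z 0.0923 rect [29.6  3.4] [67.  67.6] 58.0
d8 54 x [-0.0373 -0.0203] y [-0.0125  0.0133] z 0.0555 rect [-28.7   0.5] [17.  26.3] 3.2
```

View pics/s8c.png

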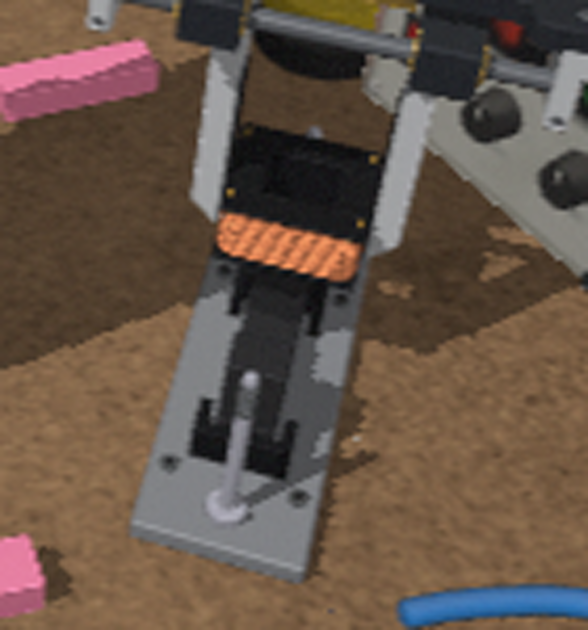

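View pics/d8c.png

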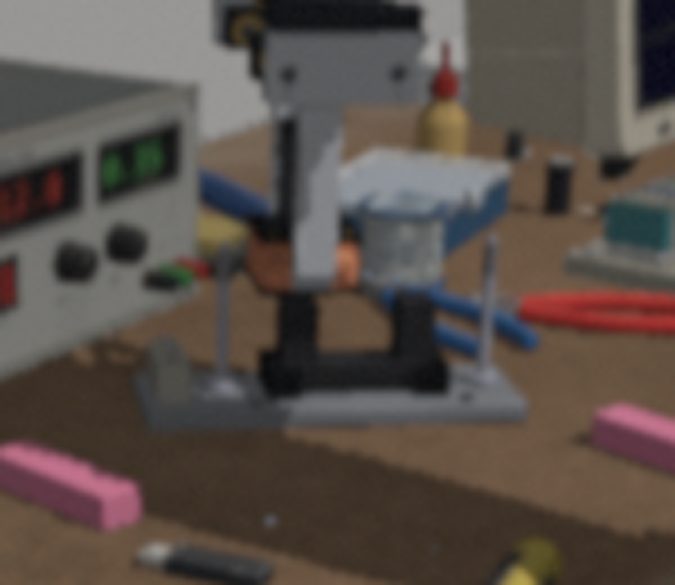

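```bash
python3 -m crank '[[0,-0.0002,0.006,0],[0,-0.0002,0.012,0],[0,-0.0002,0.018,0],[0,-0.0002,0.018,0]]'; python3 -m crank '[[0,0,0,0]]'
```

```text
time: 15.48
position: [0.5576, -0.1199, 0.0294]
ee_rot: [-179.9, 0.1, 41.3]
force: [-0.5, 0.1, -2.7]
grip_width: 0.57
time: 15.57
position: [0.5581, -0.1201, 0.0303]
ee_rot: [-180.0, 0.1, 41.3]
force: [0.2, 0.0, -2.3]
grip_width: 0.57
```

```bash
python3 -m crank '[[0,0,0.006,0],[0,0,0.012,0],[0,0,0.017,0],[0,0,0.02,0],[0,0,0.021,0]]'; python3 -m crank '[[0,0,0,0],[0,0,0,0]]'
```

```text
time: 15.98
position: [0.5581, -0.12, 0.0093]
ee_rot: [-180.0, 0.0, 41.3]
force: [-5.8, 1.4, 13.1]
grip_width: 0.571
time: 16.15
position: [0.5586, -0.1201, 0.01]
ee_rot: [180.0, -0.0, 41.3]
force: [-0.8, 0.4, -2.2]
grip_width: 0.571
```

Release, then look.

```bash
python3 -m crank '[[0,0,0.0,0],[0,0,0,0],[0,0,0,0],[0,0,0,0]]' 0.07; python3 -m crank '[[0,0,-0.02,0],[0,0,-0.05,0],[0,0,-0.08,0],[0,0,-0.1,0],[0,0,-0.1,0]]'; python3 - <<'E'
from bf import *
save('scene','s9');save('side','d9')
for f in ['s9','d9']:
    rep(f,-.01,.07,-.04,.04,.048,.0545)
    rep(f,.015,.05,-.015,.015,.0545,.06)
    rep(f,-.05,-.015,-.015,.02,.05,.06)
crop('s9',200,350,290,430,4.2,'s9c')
E
python3 go.py 534 300 70 31
```

```text
time: 16.48
position: [0.5587, -0.12, 0.0101]
ee_rot: [180.0, -0.0, 41.3]
force: [-1.0, -0.7, 0.4]
grip_width: 0.74
time: 16.9
position: [0.5608, -0.1205, 0.1142]
ee_rot: [179.8, -0.2, 41.3]
force: [1.1, -0.2, -0.2]
grip_width: 0.746
s9 669 x [0.0026 0.064 ] y [-0.0274  0.0257] z 0.0522 rect [33.4 -0.8] [63.7 54. ] 0.0
s9 84 x [0.0183 0.0368] y [-0.0113  0.0096] z 0.0556 rect [27.7 -0.8] [19.  21.5] 1.7
s9 151 x [-0.039  -0.0202] y [-0.0116  0.01  ] z 0.0549 rect [-29.1  -0.8] [20.  21.9] 0.2
d9 190 x [0.004  0.0679] y [-0.0265  0.028 ] z 0.0528 rect [35.7 -0.7] [58.2 65. ] 89.4
d9 26 x [0.0206 0.0371] y [-0.0111  0.0129] z 0.0562 rect [28.8  0.5] [25.5 16.6] 89.7
d9 53 x [-0.0374 -0.0199] y [-0.012   0.0139] z 0.0553 rect [-28.7   1.1] [27.7 17.7] 85.1
row m/rad: tx 0.2584 ty -0.3320 tz 0.0407 spin 0.1798 dist 0.423 time 17.0 j [ -7.  20.  16. 110.  -7.  51. -37.] rot [ 1.799e+02 -1.000e-01  4.130e+01]
```

View pics/s9c.png

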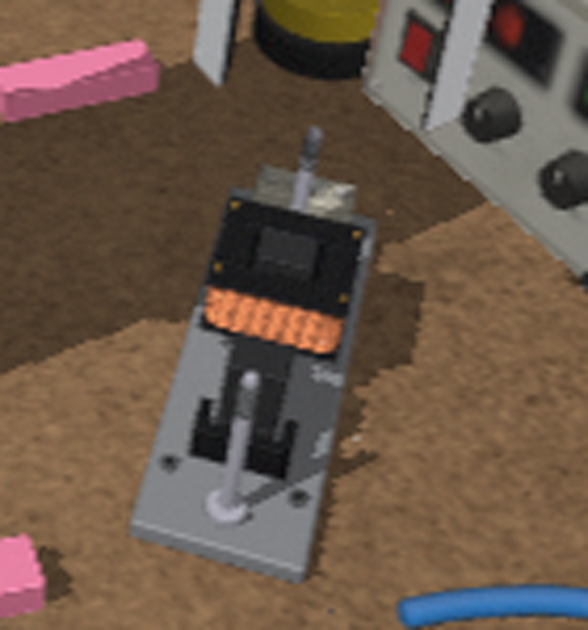

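```bash
python3 -m crank '[[0.023,-0.03,0,-0.11],[0.046,-0.06,0,-0.23],[0.07,-0.09,0,-0.35],[0.094,-0.12,0,-0.47],[0.118,-0.15,0,-0.59]]' 0.06; python3 go.py 534.1 300 80 121.3
```

```text
time: 17.42
position: [0.5471, 0.0722, 0.1088]
ee_rot: [-179.9, 0.0, 75.4]
force: [0.7, 0.6, -1.2]
grip_width: 0.64
row m/rad: tx 0.2172 ty -0.0698 tz 0.0288 spin -0.8005 dist 0.230 time 17.4167 j [-18.  18.   5. 112.  -2.  50. -27.] rot [-179.9    0.    75.4]
```

```bash
python3 -m crank '[[0.038,-0.012,0,-0.12],[0.076,-0.024,0,-0.24],[0.114,-0.037,0,-0.36],[0.152,-0.049,0,-0.48],[0.18,-0.06,0,-0.6]]'; python3 -m crank '[[0.0,0,0,0],[0,0,0,0]]'; python3 go.py 534.1 300 80 121.3
```

```text
time: 17.83
position: [0.5351, 0.2634, 0.1087]
ee_rot: [-179.9, -0.1, 109.9]
force: [-0.1, -0.1, -0.1]
grip_width: 0.637
time: 18.0
position: [0.5351, 0.2615, 0.1084]
ee_rot: [-179.9, -0.0, 109.7]
force: [0.5, -0.5, -0.2]
grip_width: 0.64
row m/rad: tx 0.0366 ty 0.0120 tz 0.0284 spin -0.2030 dist 0.048 time 18.0 j [-28.  22.  -5. 106.   2.  52. -15.] rot [-179.9   -0.   109.7]
```

```bash
python3 -m crank '[[0.018,0.006,0.014,-0.1],[0.03,0.01,0.028,-0.2],[0.03,0.01,0.028,-0.203],[0.03,0.01,0.028,-0.203]]'; python3 -m crank '[[0.0,0,0,0],[0,0,0,0],[0,0,0,0]]'; python3 go.py 534.1 300 80 121.3; python3 - <<'E'
from hm import *
save('wrist','w10')
E
```

```text
time: 18.33
position: [0.5354, 0.29, 0.0807]
ee_rot: [-179.8, 0.0, 120.9]
force: [0.6, 0.0, 0.3]
grip_width: 0.639
time: 18.58
position: [0.5365, 0.2906, 0.0826]
ee_rot: [180.0, 0.0, 120.9]
force: [0.1, 0.0, 0.8]
grip_width: 0.637
row m/rad: tx 0.0093 ty 0.0028 tz 0.0026 spin -0.0062 dist 0.010 time 18.5833 j [-28.  25.  -8. 105.   4.  50.  -7.] rot [180.    0.  120.9]
```

View pics/w10.png

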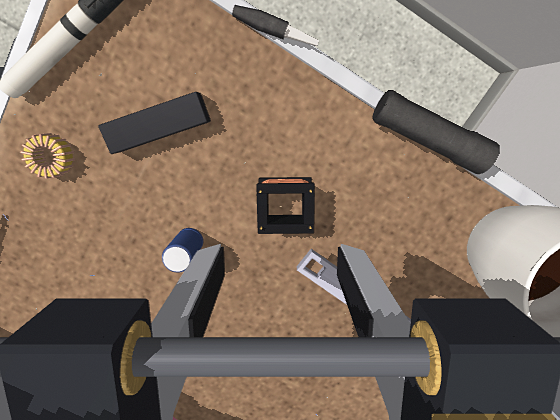

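```bash
python3 - <<'E'
from hm import *
P=world('w10')
L=dict(narrow=(.024,.03,262,205),ibar=(.012,.02,155,120))
for n,(lo,hi,u,v) in L.items():
    q=comp(P,lo,hi,u,v)
    r=cv2.minAreaRect((q[:,:2]*1000).astype(np.float32))
    print(n,len(q),'z',np.median(q[:,2]).round(4),[np.round(x,1) for x in r])
E
python3 go.py 534.2 299.8 -17 121.3
```

```text
narrow 1864 z 0.0268 [array([534. , 299.6]), array([42.1, 38.3]), np.float64(31.2)]
ibar 3380 z 0.016 [array([421.1, 302.2]), array([76.3, 22. ]), np.float64(48.9)]
row m/rad: tx 0.0088 ty 0.0028 tz 0.0996 spin -0.0055 dist 0.100 time 18.6333 j [-28.  25.  -8. 105.   4.  50.  -7.] rot [180.   0. 121.]
```

```bash
python3 -m crank '[[0.0088,0.0028,0.025,-0.005],[0.0088,0.0028,0.055,-0.005],[0.0088,0.0028,0.085,-0.005],[0.0088,0.0028,0.098,-0.005],[0.0088,0.0028,0.098,-0.005]]';python3 -m crank '[[0,0,0,0],[0,0,0,0],[0,0,0,0]]'; python3 go.py 534.1 299.7 -17 121.2
```

```text
time: 19.05
position: [0.5327, 0.2995, -0.0181]
ee_rot: [-179.8, 0.0, 121.4]
force: [-0.3, -0.9, -0.3]
grip_width: 0.636
time: 19.3
position: [0.5347, 0.3009, -0.0143]
ee_rot: [179.9, -0.0, 121.4]
force: [0.1, 0.0, -0.2]
grip_width: 0.635
row m/rad: tx -0.0008 ty -0.0012 tz 0.0027 spin 0.0030 dist 0.003 time 19.3 j [-30.  32.  -7. 108.   6.  40.  -9.] rot [179.9  -0.  121.4]
```

```bash
python3 -m crank '[[-0.0005,0,0.0015,0.002],[-0.0005,0,0.0015,0.002],[-0.0005,0,0.0015,0.002],[-0.0005,0,0.0015,0.002],[-0.0005,0,0.0015,0.002]]' 0.02 25;python3 -m crank '[[0,0,0,0],[0,0,0,0],[0,0,0,0]]'; python3 go.py 534.1 299.7 -17 121.2
```

```text
time: 19.72
position: [0.5342, 0.3002, -0.0171]
ee_rot: [180.0, 0.0, 121.3]
force: [-0.7, -1.4, 6.2]
grip_width: 0.443
time: 19.97
position: [0.5342, 0.3002, -0.0171]
ee_rot: [180.0, 0.0, 121.3]
force: [-1.4, -1.8, 6.3]
grip_width: 0.448
row m/rad: tx -0.0003 ty -0.0004 tz -0.0001 spin 0.0014 dist 0.000 time 19.9667 j [-30.  33.  -7. 108.   6.  40.  -9.] rot [180.    0.  121.3]
```

```bash
python3 -m crank '[[0,0,-0.015,0],[0,0,-0.045,0],[0,0,-0.085,0],[0,0,-0.125,0],[0,0,-0.13,0]]';python3 -m crank '[[0,0,0,0],[0,0,0,0]]'; python3 go.py 514.4 -158 110 41.3
```

```text
time: 20.38
position: [0.5367, 0.3019, 0.1193]
ee_rot: [179.5, -0.0, 121.3]
force: [1.1, 0.9, -0.5]
grip_width: 0.444
time: 20.55
position: [0.5338, 0.2999, 0.1121]
ee_rot: [-180.0, 0.0, 121.3]
force: [0.7, -0.4, -0.5]
grip_width: 0.444
row m/rad: tx -0.3813 ty -0.2543 tz 0.0021 spin 1.3959 dist 0.458 time 20.55 j [-29.  23.  -8. 104.   4.  53.  -8.] rot [-180.     0.   121.3]
```

```bash
python3 -m crank '[[-0.031,-0.021,0,0.115],[-0.062,-0.042,0,0.235],[-0.094,-0.063,0,0.36],[-0.126,-0.084,0,0.48],[-0.158,-0.105,0,0.6]]';python3 go.py 514.6 -158 110 41.3
```

```text
time: 20.97
position: [0.5247, 0.1084, 0.1105]
ee_rot: [-179.8, 0.1, 86.6]
force: [1.6, -0.0, -0.4]
grip_width: 0.448
row m/rad: tx -0.2666 ty 0.0059 tz 0.0005 spin 0.7902 dist 0.267 time 20.9667 j [-20.  16.   2. 114.  -1.  50. -21.] rot [-1.798e+02  1.000e-01  8.660e+01]
```

```bash
python3 -m crank '[[-0.04,0,0,0.115],[-0.08,0,0,0.235],[-0.12,0.002,0,0.36],[-0.16,0.003,0,0.48],[-0.19,0.004,0,0.6]]';python3 -m crank '[[0,0,0,0]]';python3 go.py 514.6 -158 60 41.3
```

```text
time: 21.38
position: [0.5181, -0.0829, 0.1108]
ee_rot: [-179.9, 0.2, 52.1]
force: [0.6, 0.2, -1.0]
grip_width: 0.446
time: 21.47
position: [0.5181, -0.0861, 0.1108]
ee_rot: [-180.0, 0.2, 51.6]
force: [-0.3, 0.4, -1.5]
grip_width: 0.445
row m/rad: tx -0.0585 ty 0.0419 tz 0.0508 spin 0.1805 dist 0.088 time 21.4667 j [ -9.  16.  13. 116.  -4.  49. -32.] rot [-180.     0.2   51.6]
```

```bash
python3 -m crank '[[-0.029,0.021,0,0.1],[-0.0585,0.042,0.0,0.18],[-0.0585,0.042,0.02,0.18],[-0.0585,0.042,0.04,0.18],[-0.0585,0.042,0.052,0.18]]';python3 -m crank '[[0,0,0,0],[0,0,0,0],[0,0,0,0]]';python3 go.py 514.6 -158 49 41.3
```

```text
time: 21.88
position: [0.5156, -0.1517, 0.0571]
ee_rot: [-179.8, 0.2, 42.2]
force: [-1.8, -0.5, -0.9]
grip_width: 0.446
time: 22.13
position: [0.5176, -0.1514, 0.0603]
ee_rot: [-180.0, 0.0, 42.2]
force: [0.2, -0.2, -1.1]
grip_width: 0.448
row m/rad: tx -0.0067 ty 0.0029 tz 0.0113 spin 0.0161 dist 0.013 time 22.1333 j [ -3.  21.  16. 117.  -8.  43. -31.] rot [-180.     0.    42.2]
```

```bash
python3 -m crank '[[-0.0067,0.0029,0,0.016],[-0.0067,0.0029,0.0,0.016],[-0.0067,0.0029,0.008,0.016],[-0.0067,0.0029,0.0115,0.016],[-0.0067,0.0029,0.0115,0.016]]';python3 -m crank '[[0,0,0,0],[0,0,0,0],[0,0,0,0]]';python3 go.py 514.6 -158 49 41.3;python3 - <<'E'
from bf import *
save('scene','s11');save('side','d11')
for f in ['s11','d11']:
    rep(f,-.06,-.005,-.022,.022,.085,.1)
    rep(f,-.06,-.005,-.04,.04,.085,.1)
    rep(f,.015,.05,-.015,.015,.0545,.06)
crop('s11',200,350,290,430,4.2,'s11c')
E
```

```text
time: 22.55
position: [0.5143, -0.1578, 0.0481]
ee_rot: [-179.9, 0.0, 41.3]
force: [0.0, 0.1, -2.0]
grip_width: 0.441
time: 22.8
position: [0.5149, -0.158, 0.0491]
ee_rot: [180.0, -0.0, 41.3]
force: [0.3, 0.8, -1.7]
grip_width: 0.447
row m/rad: tx -0.0002 ty -0.0002 tz 0.0001 spin 0.0000 dist 0.000 time 22.8 j [ -3.  22.  16. 117.  -9.  42. -30.] rot [180.   -0.   41.3]
s11 467 x [-0.0495 -0.0108] y [-0.0213  0.0212] z 0.092 rect [-30.2   0.2] [39.8 43.8] 0.8
s11 580 x [-0.0494 -0.0111] y [-0.0326  0.0309] z 0.092 rect [-30.2  -0.6] [39.8 65.9] 0.8
s11 50 x [0.0267 0.0372] y [-0.0111  0.0101] z 0.0557 rect [31.9 -0.5] [21.4 10.7] 88.4
d11 76 x [-0.0475 -0.0111] y [-0.0212  0.0216] z 0.0927 rect [-29.2   0.3] [36.1 43.3] 1.9
d11 160 x [-0.0473 -0.0113] y [-0.0256  0.0345] z 0.0927 rect [-29.4   4.3] [36.1 62.6] 1.9
d11 25 x [0.0203 0.0374] y [-0.0111  0.0116] z 0.0562 rect [28.9  0.2] [24.1 17.1] 88.4
```

View pics/s11c.png

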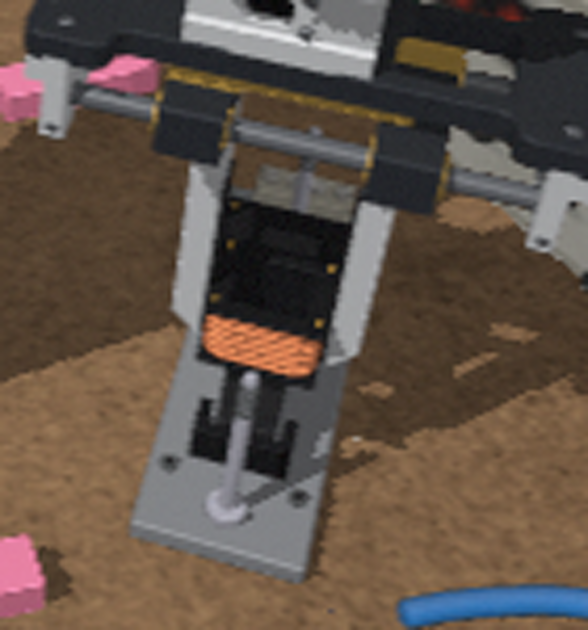

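```bash
python3 -m crank '[[0.0004,-0.0002,0.006,0],[0.0004,-0.0002,0.012,0],[0.0004,-0.0002,0.019,0],[0.0004,-0.0002,0.019,0]]'; python3 -m crank '[[0,0,0,0]]'
```

```text
time: 23.23
position: [0.514, -0.1574, 0.0283]
ee_rot: [-179.9, 0.1, 41.3]
force: [-0.1, 0.9, -2.0]
grip_width: 0.443
time: 23.32
position: [0.5145, -0.1576, 0.0293]
ee_rot: [-179.9, 0.1, 41.3]
force: [-0.4, 0.2, -1.4]
grip_width: 0.444
```

```bash
python3 -m crank '[[0,0,0.006,0],[0,0,0.012,0],[0,0,0.017,0],[0,0,0.0195,0],[0,0,0.0205,0]]'; python3 -m crank '[[0,0,0,0],[0,0,0,0]]'
```

```text
time: 23.73
position: [0.5145, -0.1575, 0.0089]
ee_rot: [-180.0, 0.0, 41.3]
force: [-5.8, 2.9, 17.3]
grip_width: 0.446
time: 23.9
position: [0.515, -0.1577, 0.0095]
ee_rot: [180.0, -0.0, 41.3]
force: [-0.4, -0.2, -1.3]
grip_width: 0.445
```

```bash
python3 -m crank '[[0,0,0.0,0],[0,0,0,0],[0,0,0,0],[0,0,0,0]]' 0.056; python3 -m crank '[[0,0,-0.02,0],[0,0,-0.05,0],[0,0,-0.08,0],[0,0,-0.1,0],[0,0,-0.1,0]]'; python3 - <<'E'
from bf import *
save('scene','s12');save('side','d12')
for f in ['s12','d12']:
    rep(f,0,.055,-.04,.04,.048,.0545)
    rep(f,-.055,-.007,-.04,.04,.048,.0545)
    rep(f,.015,.05,-.015,.015,.0545,.06)
    rep(f,-.05,-.015,-.015,.02,.0545,.06)
crop('s12',200,350,290,430,4.2,'s12c')
E
python3 go.py 421.4 302.3 100 48.8
```

```text
time: 24.23
position: [0.5151, -0.1576, 0.0096]
ee_rot: [180.0, -0.0, 41.3]
force: [1.6, -0.5, 0.7]
grip_width: 0.591
time: 24.65
position: [0.5171, -0.1582, 0.1135]
ee_rot: [179.8, -0.2, 41.3]
force: [0.7, -0.6, 0.1]
grip_width: 0.596
s12 652 x [0.0026 0.0526] y [-0.0274  0.0256] z 0.0522 rect [27.2 -0.8] [53.7 54.2] 0.6
s12 388 x [-0.049  -0.0111] y [-0.0211  0.0203] z 0.0522 rect [-30.1  -0.5] [42.1 39.4] 89.6
s12 91 x [0.0189 0.0376] y [-0.0114  0.01  ] z 0.0556 rect [28.1 -0.7] [22. 19.] 89.1
s12 92 x [-0.0391 -0.0199] y [-0.0114  0.0104] z 0.0554 rect [-29.    3.6] [32.4 20. ] 79.3
d12 176 x [0.0037 0.0525] y [-0.0261  0.0292] z 0.0529 rect [28.2  1.5] [57.7 49.5] 88.1
d12 97 x [-0.0478 -0.0111] y [-0.0197  0.0229] z 0.0528 rect [-28.8   0.1] [37.1 46.4] 2.6
d12 28 x [0.0209 0.037 ] y [-0.0116  0.0122] z 0.0562 rect [29.  -0.2] [16.  24.8] 0.9
d12 36 x [-0.0461 -0.0207] y [-0.0132  0.0156] z 0.0558 rect [-32.7   0.6] [32.1 25.9] 83.8
row m/rad: tx 0.2329 ty -0.4075 tz 0.0101 spin -0.1308 dist 0.469 time 24.75 j [ -4.  17.  17. 115.  -6.  49. -32.] rot [ 1.799e+02 -1.000e-01  4.130e+01]
```

View pics/s12c.png

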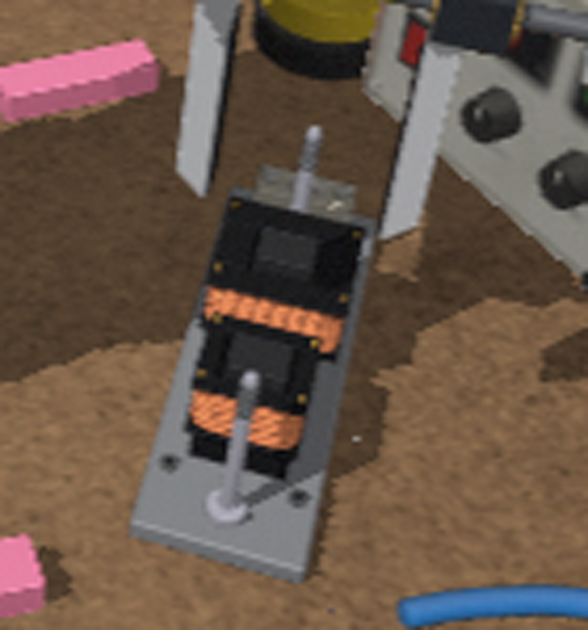

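```bash
python3 -m crank '[[0.02,-0.035,0,-0.02],[0.04,-0.07,0,-0.04],[0.06,-0.105,0,-0.07],[0.08,-0.14,0,-0.1],[0.1,-0.175,0,-0.13]]' 0.045; python3 go.py 421.4 302.3 100 48.8
```

```text
time: 25.17
position: [0.4731, 0.0414, 0.1084]
ee_rot: [-179.9, 0.1, 48.8]
force: [0.9, 0.3, -0.3]
grip_width: 0.481
row m/rad: tx 0.1623 ty -0.2107 tz 0.0084 spin 0.0002 dist 0.266 time 25.1667 j [-21.  11.  10. 122.  -3.  47. -51.] rot [-1.799e+02  1.000e-01  4.880e+01]
```

```bash
python3 -m crank '[[0.025,-0.032,0,0],[0.05,-0.064,0,0],[0.075,-0.096,0,0],[0.1,-0.128,0,0],[0.125,-0.16,0,0]]'; python3 go.py 421.4 302.3 80 48.8;python3 -m crank '[[0,0,0,0]]';python3 go.py 421.4 302.3 80 48.8
```

```text
time: 25.58
position: [0.4353, 0.2409, 0.1084]
ee_rot: [-180.0, 0.1, 48.7]
force: [1.6, 0.2, 1.0]
grip_width: 0.476
row m/rad: tx 0.0370 ty -0.0509 tz 0.0284 spin -0.0009 dist 0.069 time 25.5833 j [-38.  13.   2. 119.  -1.  48. -77.] rot [-1.80e+02  1.00e-01  4.87e+01]
time: 25.67
position: [0.434, 0.2467, 0.1084]
ee_rot: [-179.9, -0.0, 49.2]
force: [-0.4, 0.6, 1.0]
grip_width: 0.481
row m/rad: tx 0.0338 ty -0.0459 tz 0.0284 spin 0.0071 dist 0.064 time 25.6667 j [-39.  13.   2. 119.  -1.  48. -77.] rot [-179.9   -0.    49.2]
```

```bash
python3 -m crank '[[0.017,-0.024,0.01,0.005],[0.034,-0.047,0.02,0.005],[0.034,-0.047,0.03,0.005],[0.034,-0.047,0.03,0.005],[0.034,-0.047,0.03,0.005]]';python3 -m crank '[[0,0,0,0],[0,0,0,0],[0,0,0,0]]'; python3 go.py 421.3 302.3 -17 48.8
```

```text
time: 26.08
position: [0.4231, 0.2948, 0.0783]
ee_rot: [-180.0, 0.2, 48.5]
force: [1.2, -0.0, 0.9]
grip_width: 0.483
time: 26.33
position: [0.4243, 0.2953, 0.0799]
ee_rot: [180.0, -0.0, 48.4]
force: [0.2, -0.3, 0.2]
grip_width: 0.478
row m/rad: tx 0.0033 ty -0.0069 tz 0.0969 spin -0.0072 dist 0.097 time 26.3333 j [-43.  17.   1. 118.  -0.  45. -83.] rot [180.   -0.   48.4]
```

```bash
python3 -m crank '[[0.003,-0.007,0.025,-0.007],[0.003,-0.007,0.055,-0.007],[0.003,-0.007,0.08,-0.007],[0.003,-0.007,0.08,-0.007],[0.003,-0.007,0.08,-0.007]]';python3 -m crank '[[0,0,0,0],[0,0,0,0],[0,0,0,0]]'; python3 go.py 421.3 302.3 -17 48.8; python3 - <<'E'
from hm import *
save('wrist','w13')
E
```

```text
time: 26.75
position: [0.4202, 0.302, -0.0007]
ee_rot: [-180.0, 0.1, 48.8]
force: [0.2, -0.5, 1.0]
grip_width: 0.476
time: 27.0
position: [0.4214, 0.3034, 0.001]
ee_rot: [180.0, -0.1, 48.8]
force: [-0.5, -0.4, 0.1]
grip_width: 0.481
row m/rad: tx -0.0009 ty 0.0006 tz 0.0180 spin 0.0007 dist 0.018 time 27.0 j [-43.  24.   0. 120.  -0.  35. -84.] rot [ 1.80e+02 -1.00e-01  4.88e+01]
```

View pics/w13.png

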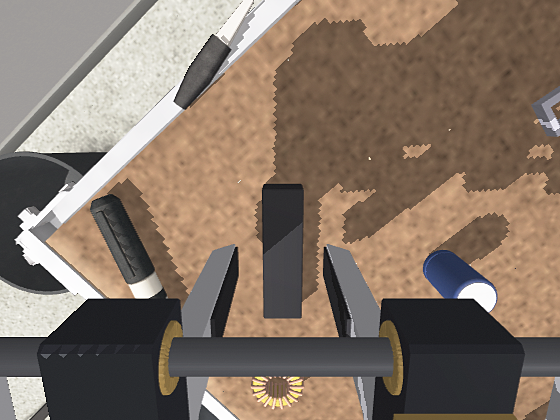

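```bash
python3 -m crank '[[-0.0007,0.0003,0.009,0],[-0.0007,0.0003,0.0175,0],[-0.0007,0.0003,0.0175,0],[-0.0007,0.0003,0.0175,0]]'; python3 -m crank '[[0,0,0,0],[0,0,0,0],[0,0,0,0],[0,0,0,0],[0,0,0,0]]' 0.0 30; python3 -m crank '[[0,0,0,0],[0,0,0,0]]';python3 go.py 421.3 302.3 -17 48.8
```

```text
time: 27.38
position: [0.4198, 0.3016, -0.0188]
ee_rot: [-180.0, 0.1, 48.9]
force: [-0.4, -0.6, 0.2]
grip_width: 0.479
time: 27.8
position: [0.4204, 0.3021, -0.0178]
ee_rot: [-180.0, -0.0, 48.9]
force: [0.5, 0.5, 0.3]
grip_width: 0.231
time: 27.97
position: [0.4205, 0.3021, -0.0178]
ee_rot: [180.0, -0.0, 48.9]
force: [-1.4, -0.7, 2.6]
grip_width: 0.232
row m/rad: tx 0.0007 ty 0.0005 tz -0.0008 spin 0.0011 dist 0.001 time 27.9667 j [-43.  26.   0. 121.  -0.  33. -84.] rot [180.   -0.   48.9]
```

```bash
python3 -m crank '[[0,0,-0.015,0],[0,0,-0.045,0],[0,0,-0.085,0],[0,0,-0.12,0],[0,0,-0.125,0]]';python3 -m crank '[[0,0,0,0]]'; python3 go.py 536.4 -139 110 41.3
```

```text
time: 28.38
position: [0.4224, 0.3038, 0.1124]
ee_rot: [180.0, -0.4, 48.8]
force: [0.9, -0.1, -1.2]
grip_width: 0.232
time: 28.47
position: [0.4214, 0.303, 0.1092]
ee_rot: [180.0, -0.2, 48.9]
force: [0.9, 0.1, -2.4]
grip_width: 0.231
row m/rad: tx -0.2572 ty 0.3774 tz -0.0008 spin 0.1318 dist 0.457 time 28.4667 j [-43.  15.   1. 116.  -0.  49. -84.] rot [180.   -0.2  48.9]
```

```bash
python3 -m crank '[[-0.022,0.032,0,0.02],[-0.044,0.064,0,0.05],[-0.066,0.096,0,0.08],[-0.088,0.128,0,0.1],[-0.11,0.16,0,0.13]]';python3 -m crank '[[-0.022,0.032,0,0],[-0.044,0.064,0,0],[-0.066,0.096,0,0],[-0.088,0.128,0,0]]'; python3 go.py 536 -139.3 105 41.3
```

```text
time: 28.88
position: [0.4676, 0.1118, 0.1054]
ee_rot: [-180.0, 0.1, 41.4]
force: [1.7, -0.1, -0.2]
grip_width: 0.227
time: 29.22
position: [0.4859, -0.0422, 0.1054]
ee_rot: [-179.9, 0.1, 41.4]
force: [1.1, 0.2, -1.3]
grip_width: 0.23
row m/rad: tx -0.0267 ty 0.1059 tz 0.0004 spin 0.0021 dist 0.109 time 29.2167 j [-15.  13.  14. 121.  -4.  47. -47.] rot [-1.799e+02  1.000e-01  4.140e+01]
```

```bash
python3 -m crank '[[-0.009,0.034,0,0],[-0.018,0.068,0,0],[-0.026,0.098,0,0],[-0.026,0.098,0.01,0],[-0.026,0.098,0.02,0]]';python3 -m crank '[[0,0,0,0],[0,0,0,0],[0,0,0,0]]'; python3 go.py 536 -139.3 65 41.3
```

```text
time: 29.63
position: [0.5319, -0.1327, 0.085]
ee_rot: [-180.0, 0.1, 41.2]
force: [-0.6, 0.9, -1.9]
grip_width: 0.228
time: 29.88
position: [0.532, -0.1299, 0.0866]
ee_rot: [-179.9, 0.0, 41.5]
force: [-0.0, -0.3, -1.1]
grip_width: 0.235
row m/rad: tx -0.0032 ty 0.0097 tz 0.0216 spin 0.0034 dist 0.024 time 29.8833 j [ -6.  20.  16. 114.  -7.  47. -35.] rot [-179.9    0.    41.5]
```

```bash
python3 -m crank '[[-0.0032,0.0097,0,0.004],[-0.0032,0.0097,0.012,0.004],[-0.0032,0.0097,0.025,0.004],[-0.0032,0.0097,0.033,0.004],[-0.0032,0.0097,0.033,0.004]]';python3 -m crank '[[0,0,0,0],[0,0,0,0],[0,0,0,0]]'; python3 go.py 536 -139.3 53 41.3;python3 - <<'E'
from bf import *
save('scene','s14');save('side','d14')
for f in ['s14','d14']:
    rep(f,-.06,.06,-.02,.02,.083,.095)
    rep(f,.01,.06,-.02,.02,.083,.095)
    rep(f,-.06,-.01,-.02,.02,.083,.095)
crop('s14',200,350,290,430,4.2,'s14c')
E
```

```text
time: 30.3
position: [0.5353, -0.1402, 0.0521]
ee_rot: [-179.9, 0.1, 41.2]
force: [-0.4, -0.3, -2.1]
grip_width: 0.229
time: 30.55
position: [0.5368, -0.1404, 0.0545]
ee_rot: [180.0, -0.0, 41.2]
force: [-0.0, -0.2, -1.4]
grip_width: 0.226
row m/rad: tx 0.0001 ty -0.0014 tz 0.0015 spin -0.0021 dist 0.002 time 30.55 j [ -4.  23.  15. 115.  -9.  43. -33.] rot [180.   -0.   41.2]
s14 604 x [-0.0388  0.0365] y [-0.0183  0.0183] z 0.0876 rect [-1.1 -2.4] [38.1 78.2] 75.8
s14 164 x [0.0114 0.0378] y [-0.0119  0.0087] z 0.0876 rect [24.5 -1.4] [28.2 21.2] 1.5
s14 274 x [-0.0393 -0.0102] y [-0.019   0.0191] z 0.0875 rect [-25.    0.1] [39.6 29.8] 89.8
d14 154 x [-0.0375  0.0375] y [-0.0181  0.0196] z 0.0881 rect [-0.2  1.5] [37.8 76.2] 76.4
d14 66 x [0.0108 0.0375] y [-0.0131  0.0114] z 0.0877 rect [23.7 -1.1] [25.5 27.4] 89.2
d14 54 x [-0.0379 -0.0105] y [-0.0091  0.0191] z 0.0881 rect [-23.5   3.8] [33.1 22.8] 15.2
```

View pics/s14c.png

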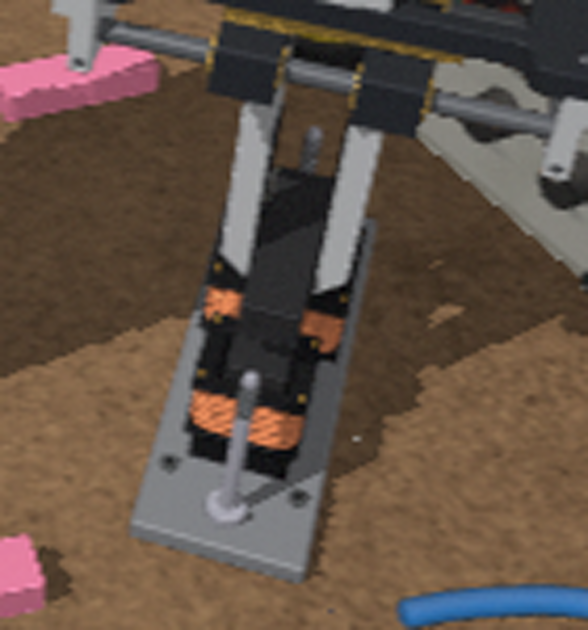

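```bash
python3 -m crank '[[0,-0.001,0.004,0.0],[0,-0.001,0.009,0],[0,-0.001,0.013,0],[0,-0.001,0.0155,0],[0,-0.001,0.0165,0]]';python3 -m crank '[[0,0,0,0],[0,0,0,0]]'; python3 go.py 536 -139.3 38.2 41.3
```

```text
time: 31.07
position: [0.5358, -0.1397, 0.0379]
ee_rot: [-180.0, -0.0, 41.2]
force: [-11.5, 3.7, 38.4]
grip_width: 0.228
time: 31.23
position: [0.5357, -0.1396, 0.038]
ee_rot: [-180.0, -0.0, 41.2]
force: [-6.1, 1.3, 17.5]
grip_width: 0.23
row m/rad: tx 0.0004 ty -0.0001 tz -0.0002 spin -0.0023 dist 0.000 time 31.2333 j [ -4.  24.  15. 115.  -9.  41. -32.] rot [-180.    -0.    41.2]
```

```bash
python3 -m crank '[[0,0,-0.0005,0],[0,0,-0.0005,0]]'; python3 -m crank '[[0,0,0,0],[0,0,0,0],[0,0,0,0],[0,0,0,0]]' 0.04;python3 -m crank '[[0,0,-0.02,0],[0,0,-0.05,0],[0,0,-0.07,0],[0,0,-0.075,0],[0,0,-0.075,0]]'; python3 - <<'E'
from bf import *
save('scene','s15');save('side','d15')
for f in ['s15','d15']:
    rep(f,-.06,.06,-.02,.02,.066,.08)
    rep(f,0,.055,-.04,.04,.048,.0545)
    rep(f,-.055,-.007,-.04,.04,.048,.0545)
crop('s15',200,350,290,430,4.2,'s15c')
E
python3 go.py 652 258.7 105 -5.6
```

```text
time: 31.4
position: [0.5358, -0.1396, 0.038]
ee_rot: [-180.0, -0.0, 41.2]
force: [-3.2, -0.6, 6.1]
grip_width: 0.229
time: 31.73
position: [0.5358, -0.1396, 0.0378]
ee_rot: [-180.0, 0.0, 41.2]
force: [0.6, 0.2, -0.1]
grip_width: 0.423
time: 32.15
position: [0.5368, -0.1397, 0.1143]
ee_rot: [179.9, -0.1, 41.2]
force: [0.5, 0.1, -0.1]
grip_width: 0.425
s15 535 x [-0.0387  0.0363] y [-0.0113  0.0102] z 0.0711 rect [-0.8 -0.5] [22.  77.6] 90.0
s15 418 x [0.0028 0.0522] y [-0.0276  0.0257] z 0.0522 rect [27.8 -0.8] [53.9 51.2] 90.0
s15 302 x [-0.0491 -0.0103] y [-0.0212  0.0203] z 0.052 rect [-29.3  -0.5] [39.8 42. ] 0.5
d15 184 x [-0.0372  0.0373] y [-0.0107  0.014 ] z 0.0713 rect [-0.4  2. ] [76.6 25. ] 1.6
d15 153 x [0.0036 0.0528] y [-0.0276  0.0288] z 0.0528 rect [28.   0.5] [49.6 57.4] 0.1
d15 84 x [-0.0482 -0.0109] y [-0.0192  0.0234] z 0.0524 rect [-29.7   1.6] [44.3 37.4] 89.1
row m/rad: tx 0.3499 ty -0.2228 tz 0.0073 spin 0.8168 dist 0.415 time 32.25 j [ -6.  18.  16. 113.  -7.  50. -35.] rot [-180.     0.    41.2]
```

View pics/s15c.png

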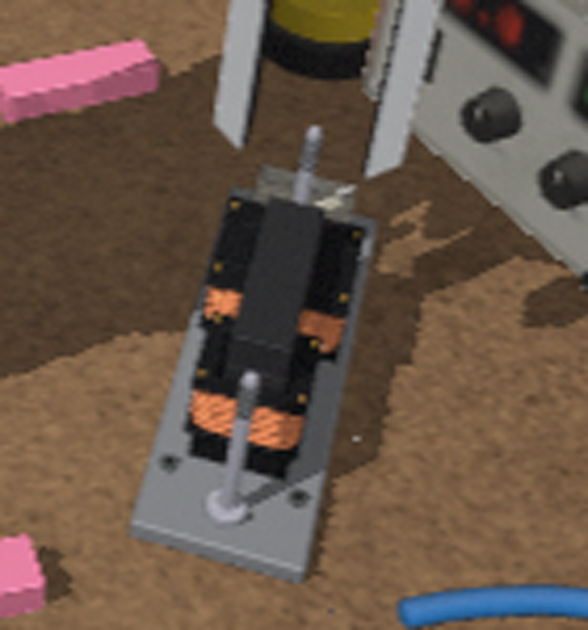

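```bash
python3 -m crank '[[0.03,-0.019,0,-0.115],[0.06,-0.038,0,-0.235],[0.09,-0.057,0,-0.36],[0.12,-0.076,0,-0.48],[0.15,-0.095,0,-0.6]]' 0.045; python3 go.py 640 259 100 174.4
```

```text
time: 32.67
position: [0.5855, 0.0324, 0.1114]
ee_rot: [-179.9, 0.0, 75.9]
force: [0.6, -1.1, 0.8]
grip_width: 0.478
row m/rad: tx 0.2331 ty -0.0024 tz 0.0114 spin 1.4224 dist 0.233 time 32.6667 j [-14.  21.   6. 108.  -3.  52. -21.] rot [-179.9    0.    75.9]
```

```bash
python3 -m crank '[[0.036,0,0,-0.12],[0.072,0,0,-0.24],[0.108,0,0,-0.36],[0.144,0,0,-0.48],[0.17,0,0,-0.6]]'; python3 -m crank '[[0,0,0,-0.12],[0,0,0,-0.24],[0,0,0,-0.36],[0,0,0,-0.48],[0,0,0,-0.6]]'; python3 go.py 640 259 100 174.4
```

```text
time: 33.08
position: [0.6278, 0.1989, 0.111]
ee_rot: [-179.9, -0.1, 110.4]
force: [0.7, 0.5, -0.0]
grip_width: 0.48
time: 33.5
position: [0.6276, 0.1953, 0.1109]
ee_rot: [-179.9, -0.1, 144.7]
force: [0.9, -0.4, -0.7]
grip_width: 0.476
row m/rad: tx 0.0267 ty 0.0592 tz 0.0109 spin -0.5188 dist 0.066 time 33.5 j [-15.  27. -11.  97.   6.  56.  27.] rot [-1.799e+02 -1.000e-01  1.447e+02]
```

```bash
python3 -m crank '[[0.004,0.016,0,-0.12],[0.008,0.032,0,-0.24],[0.012,0.048,0,-0.36],[0.016,0.065,0,-0.48],[0.016,0.065,0,-0.518]]'; python3 -m crank '[[0,0,0,0],[0,0,0,0],[0,0,0,0]]'; python3 go.py 652 258 100 174.4; python3 - <<'E'
from hm import *
save('wrist','w16')
E
```

```text
time: 33.92
position: [0.6527, 0.2609, 0.1107]
ee_rot: [179.9, -0.2, 174.6]
force: [-0.3, 0.2, 1.0]
grip_width: 0.472
time: 34.17
position: [0.6531, 0.2566, 0.112]
ee_rot: [-180.0, -0.1, 173.8]
force: [-0.2, -0.5, -0.4]
grip_width: 0.479
row m/rad: tx 0.0012 ty 0.0013 tz 0.0120 spin -0.0097 dist 0.012 time 34.1667 j [-15.  32. -17.  91.  10.  59.  49.] rot [-1.800e+02 -1.000e-01  1.738e+02]
```

View pics/w16.png

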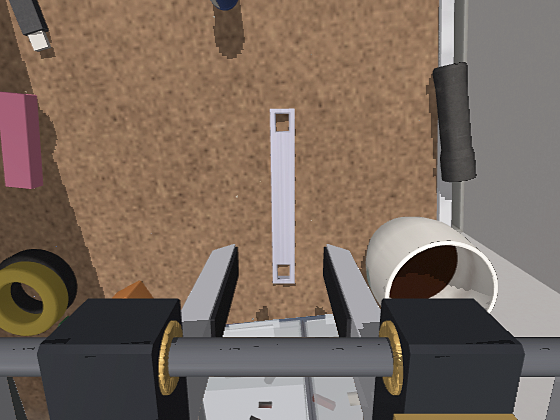

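```bash
python3 - <<'E'
from hm import *
P=world('w16')
q=comp(P,.004,.012,276,200); r=cv2.minAreaRect((q[:,:2]*1000).astype(np.float32)); print(len(q),np.median(q[:,2]),r)
for f in ['w16','scene0','side0','w10']:
    q=top(world(f),.05,.1,.58,.8,.29,.45); 
    if len(q): print(f,len(q),'x',q[:,0].min(),'y',q[:,1].min(), 'zmax',q[:,2].max(), 'x for y<.355',q[q[:,1]<.355][:,0].min() if (q[:,1]<.355).any() else None)
E
```

```text
3698 0.008223467811915436 ((649.8257446289062, 258.135009765625), (19.788009643554688, 154.12940979003906), 84.42787170410156)
w16 4698 x 0.666496466770452 y 0.29006707432935747 zmax 0.09987026804268587 x for y<.355 0.6667432671155471
scene0 1011 x 0.666978004255163 y 0.296637799167551 zmax 0.09945245427310034 x for y<.355 0.6686399398554775
side0 2736 x 0.6657233343106628 y 0.29002940744061256 zmax 0.09997995643706958 x for y<.355 0.6668083326021066
w10 4824 x 0.6656684211824255 y 0.32471085459253607 zmax 0.08669455345560256 x for y<.355 0.6665912917925294
```

```bash
python3 go.py 610.2 262.3 30 174.4; python3 -m crank '[[0.035,0,0.02,-0.01],[0.042,0.002,0.05,-0.01],[0.042,0.002,0.08,-0.01],[0.042,0.002,0.085,-0.01],[0.042,0.002,0.085,-0.01]]'; python3 -m crank '[[0,0,0,0],[0,0,0,0],[0,0,0,0]]'; python3 go.py 610.2 262.3 -18 174.4
```

```text
row m/rad: tx 0.0434 ty 0.0011 tz 0.0823 spin -0.0094 dist 0.093 time 34.2167 j [-15.  32. -17.  91.  10.  59.  49.] rot [-180.    -0.   173.9]
time: 34.63
position: [0.6109, 0.2628, 0.0265]
ee_rot: [-179.9, -0.2, 174.5]
force: [-1.0, -0.3, -0.2]
grip_width: 0.48
time: 34.88
position: [0.6131, 0.2641, 0.0297]
ee_rot: [179.9, 0.1, 174.5]
force: [-0.8, 0.8, -0.4]
grip_width: 0.478
row m/rad: tx 0.0027 ty -0.0021 tz 0.0477 spin 0.0022 dist 0.048 time 34.8833 j [-16.  34. -17.  99.  13.  49.  46.] rot [1.799e+02 1.000e-01 1.745e+02]
```

```bash
python3 -m crank '[[0.002,-0.0018,0.015,0.002],[0.002,-0.0018,0.03,0.002],[0.002,-0.0018,0.042,0.002],[0.002,-0.0018,0.046,0.002],[0.002,-0.0018,0.046,0.002]]'; python3 -m crank '[[0,0,0,0],[0,0,0,0],[0,0,0,0]]'; python3 go.py 610.2 262.3 -18 174.4
```

```text
time: 35.3
position: [0.6092, 0.2619, -0.0192]
ee_rot: [-180.0, -0.1, 174.5]
force: [-0.9, 0.2, -0.4]
grip_width: 0.475
time: 35.55
position: [0.61, 0.2624, -0.0176]
ee_rot: [180.0, 0.0, 174.5]
force: [0.1, -0.6, -0.6]
grip_width: 0.48
row m/rad: tx -0.0002 ty -0.0001 tz 0.0004 spin 0.0009 dist 0.000 time 35.55 j [-17.  37. -16. 101.  14.  44.  44.] rot [180.    0.  174.5]
```

```bash
python3 -m crank '[[0,0,0.0008,0],[0,0,0.0008,0],[0,0,0.0008,0],[0,0,0.0008,0],[0,0,0.0008,0]]' 0.0 50; python3 -m crank '[[0,0,0,0],[0,0,0,0],[0,0,0,0]]';python3 go.py 610.2 262.3 -18 174.4
```

```text
time: 35.97
position: [0.6097, 0.2623, -0.0187]
ee_rot: [180.0, 0.0, 174.5]
force: [0.2, -0.4, 0.6]
grip_width: 0.202
time: 36.22
position: [0.6098, 0.2622, -0.0187]
ee_rot: [180.0, -0.0, 174.4]
force: [0.1, -0.7, 1.7]
grip_width: 0.207
row m/rad: tx -0.0004 ty 0.0001 tz -0.0007 spin 0.0008 dist 0.001 time 36.2167 j [-17.  37. -16. 101.  14.  44.  44.] rot [180.   -0.  174.4]
```

```bash
python3 -m crank '[[0,0,-0.01,0],[0,0,-0.03,0],[0,0,-0.06,0],[0,0,-0.09,0],[0,0,-0.12,0]]';python3 -m crank '[[0,0,-0.01,0],[0,0,-0.01,0],[0,0,-0.01,0]]'; python3 go.py 560 60 115 41.3; python3 - <<'E'
from hm import *
save('wrist','w17')
E
```

```text
time: 36.63
position: [0.6094, 0.2621, 0.103]
ee_rot: [-180.0, -0.0, 174.5]
force: [-0.3, -0.2, -0.6]
grip_width: 0.209
time: 36.88
position: [0.6098, 0.2621, 0.1114]
ee_rot: [180.0, 0.0, 174.4]
force: [-1.9, -0.2, -1.6]
grip_width: 0.203
row m/rad: tx 0.0300 ty -0.2059 tz -0.0036 spin -0.8178 dist 0.208 time 36.8833 j [-15.  28. -18.  96.  10.  57.  47.] rot [180.    0.  174.4]
```

View pics/w17.png

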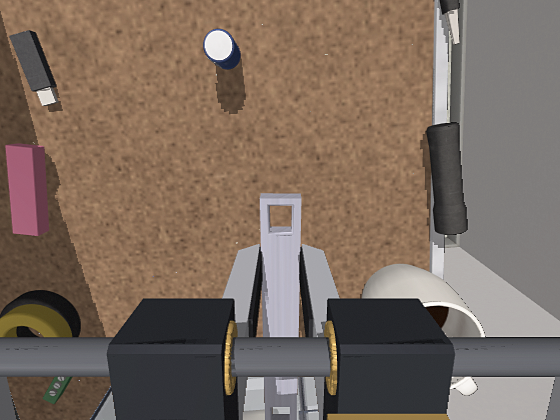

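```bash
python3 - <<'E'
from h import *
P=world('w17')
for v in (198,215,228,240,252,265,280): 
    u=266 if v<240 else 281
    print(v,P[v,u].round(4))
E
```

```text
198 [0.5716 0.2579 0.1398]
215 [0.58   0.257  0.1399]
228 [0.587  0.2561 0.1385]
240 [0.5944 0.2629 0.1373]
252 [0.6006 0.2623 0.1378]
265 [0.6081 0.2616 0.1368]
280 [0.6172 0.2607 0.1354]
```

```bash
python3 -m crank '[[0.01,-0.035,0,0],[0.02,-0.07,0,0],[0.03,-0.105,0,0.1],[0.04,-0.14,0,0.22],[0.04,-0.18,0,0.34]]';python3 -m crank '[[0,0,0,0.12],[0,0,0,0.24],[0,0,0,0.36],[0,0,0,0.48],[0,0,0,0.6]]'; python3 go.py 560 60 115 41.3; python3 - <<'E'
from hm import *
save('side','d18'); crop('d18',80,260,180,400,3.5,'d18c')
E
```

```text
time: 37.35
position: [0.5495, 0.0862, 0.1095]
ee_rot: [-179.9, -0.2, 154.7]
force: [1.0, -0.2, -1.4]
grip_width: 0.204
time: 37.77
position: [0.5514, 0.0865, 0.1095]
ee_rot: [-179.8, -0.0, 120.2]
force: [-0.2, 1.2, -1.5]
grip_width: 0.204
row m/rad: tx -0.0272 ty -0.0060 tz -0.0055 spin 1.3778 dist 0.028 time 37.7667 j [-10.  19.  -7. 111.   3.  51.  12.] rot [-179.8   -0.   120.2]
```

View pics/d18c.png

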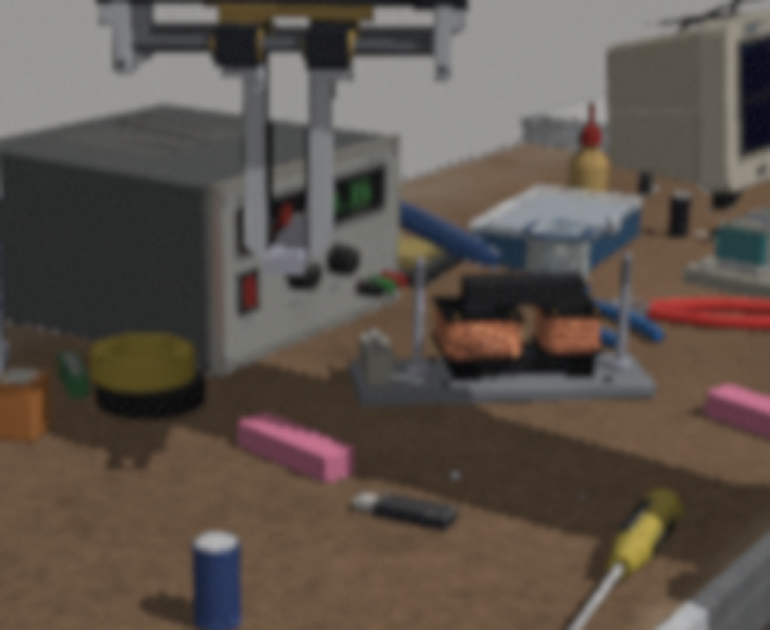

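```bash
python3 -m crank '[[0,0,0,0.12],[0,0,0,0.24],[0,0,0,0.36],[0,0,0,0.48],[0,0,0,0.6]]';python3 -m crank '[[0,0,0,0.12],[0,0,0,0.24],[0,0,0,0.36],[0,0,0,0.48],[0,0,0,0.6]]';python3 -m crank '[[0,0,0,0.12],[0,0,0,0.17],[0,0,0,0.17],[0,0,0,0.17],[0,0,0,0.17]]'; python3 go.py 560 60 115 41.3; python3 - <<'E'
from hm import *
p=ctrl.observe()['position']
for c in ['side','scene']:
    f=c+'19'; save(c,f); crop(f,60,260,180,460,2.8,f+'c')
    P=world(f).reshape(-1,3); P=P[np.isfinite(P).all(1)]
    a=np.radians(41.3); d=P[:,:2]-p[:2]; X=d[:,0]*np.cos(a)+d[:,1]*np.sin(a); Y=-d[:,0]*np.sin(a)+d[:,1]*np.cos(a)
    m=(abs(Y)<.012)&(X>-.13)&(X<.06)&(abs(P[:,2]-p[2]-.023)<.02)
    for x in np.arange(-.13,.05,.02):
        k=m&(X>=x)&(X<x+.02)
        if k.sum()>3: print(c,round(x+.01,3),k.sum(),'y',np.percentile(Y[k],[2,98]).round(4),'z',np.percentile(P[k,2],[5,50,95]).round(4))
E
```

```text
time: 38.23
position: [0.5517, 0.0867, 0.1098]
ee_rot: [-179.9, 0.1, 86.1]
force: [0.2, -0.4, -0.5]
grip_width: 0.208
time: 38.65
position: [0.5517, 0.0866, 0.1098]
ee_rot: [-179.9, 0.1, 51.7]
force: [-0.2, 0.2, -1.4]
grip_width: 0.204
time: 39.07
position: [0.5521, 0.0868, 0.1105]
ee_rot: [-180.0, 0.1, 42.3]
force: [0.9, 0.7, -0.7]
grip_width: 0.206
row m/rad: tx -0.0122 ty 0.0252 tz -0.0045 spin 0.0175 dist 0.028 time 39.0667 j [-22.  18.   8. 112.  -3.  50. -60.] rot [-1.80e+02  1.00e-01  4.23e+01]
side -0.12 26 y [-0.0112  0.0087] z [0.1191 0.1245 0.1257]
side -0.1 71 y [-0.0092  0.0107] z [0.1192 0.1244 0.1276]
side -0.08 77 y [-0.0099  0.0109] z [0.1217 0.1273 0.13  ]
side -0.06 76 y [-0.0085  0.011 ] z [0.1239 0.1298 0.1317]
side -0.04 73 y [-0.0092  0.0113] z [0.126  0.132  0.1339]
side -0.02 72 y [-0.0084  0.0108] z [0.1276 0.1334 0.1356]
side 0.0 29 y [-0.012   0.0117] z [0.1287 0.1361 0.1509]
side 0.02 76 y [-0.0091  0.0118] z [0.1318 0.1371 0.1394]
side 0.04 25 y [-0.0081  0.0114] z [0.1335 0.1387 0.1411]
scene -0.12 67 y [-0.0117  0.0079] z [0.1178 0.1232 0.1257]
scene -0.1 101 y [-0.0119  0.0076] z [0.1191 0.1259 0.1278]
scene -0.08 109 y [-0.0116  0.0085] z [0.1245 0.1283 0.1304]
scene -0.06 97 y [-0.0112  0.0087] z [0.1261 0.1305 0.1325]
scene -0.04 91 y [-0.0109  0.0086] z [0.1289 0.1323 0.1341]
scene -0.02 92 y [-0.0107  0.01  ] z [0.131  0.1345 0.1368]
scene 0.0 108 y [-0.0115  0.0113] z [0.1348 0.1372 0.1516]
scene 0.02 32 y [-0.0036  0.0105] z [0.1367 0.1383 0.1402]
scene 0.04 18 y [0.0028 0.0098] z [0.1329 0.1391 0.1409]
```

View pics/side19c.png

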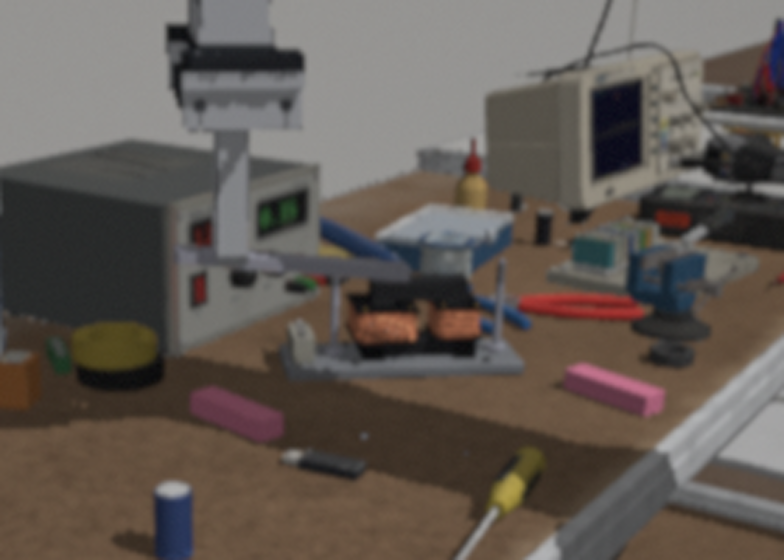

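```bash
python3 go.py 540 186.5 60 41.3; python3 -m crank '[[0.02,-0.025,0,0.01],[0.04,-0.055,0.0,0.017],[0.057,-0.083,0.02,0.017],[0.057,-0.083,0.05,0.017],[0.057,-0.083,0.08,0.017]]';python3 -m crank '[[0,0,0,0],[0,0,0,0],[0,0,0,0]]'; python3 go.py 540 186.5 -8 41.3
```

```text
row m/rad: tx 0.0579 ty -0.0821 tz 0.0508 spin 0.0161 dist 0.113 time 39.1667 j [-22.  18.   8. 111.  -3.  50. -60.] rot [-180.     0.    42.2]
time: 39.58
position: [0.5392, 0.1895, 0.0308]
ee_rot: [-180.0, -0.1, 41.4]
force: [1.0, -0.1, -1.8]
grip_width: 0.206
time: 39.83
position: [0.5399, 0.1864, 0.0325]
ee_rot: [180.0, -0.0, 41.1]
force: [-0.2, 0.2, -0.9]
grip_width: 0.203
row m/rad: tx 0.0001 ty -0.0000 tz 0.0405 spin -0.0034 dist 0.040 time 39.8333 j [-30.  25.   5. 113.  -3.  42. -71.] rot [180.   -0.   41.1]
```

```bash
python3 -m crank '[[0,0,0.015,0],[0,0,0.03,0],[0,0,0.038,0],[0,0,0.042,0],[0,0,0.046,0]]' - 6;python3 -m crank '[[0,0,0.001,0],[0,0,0.002,0],[0,0,0.003,0],[0,0,0.003,0]]'
```

```text
time: 40.25
position: [0.54, 0.1868, -0.0139]
ee_rot: [180.0, -0.1, 41.1]
force: [0.7, 0.3, 0.0]
grip_width: 0.212
time: 40.58
position: [0.5393, 0.1868, -0.0175]
ee_rot: [180.0, -0.0, 41.1]
force: [1.1, 0.2, 0.4]
grip_width: 0.212
```

```bash
python3 -m crank '[[0,0,0,0],[0,0,0,0],[0,0,0,0],[0,0,0,0]]' 0.045;python3 -m crank '[[0,0,-0.03,0],[-0.01,0,-0.06,0],[-0.04,0,-0.07,0],[-0.04,0,-0.07,0],[-0.04,0,-0.07,0]]';python3 -m crank '[[0,0,0,0],[0,0,0,0],[0,0,0,0]]'; python3 - <<'E'
from hm import *
save('wrist','w20'); save('scene','s20'); save('side','d20')
p=ctrl.observe()['position'];print(p)
for f in ['w20','s20','d20']:
    P=world(f); m=(abs(P[...,2]-.0075)<.004)&(np.hypot(P[...,0]-.51,P[...,1]-.16)<.1)&(abs(-(P[...,0]-.51)*.66+(P[...,1]-.16)*.75)<.02)
    q=P[m]; r=cv2.minAreaRect((q[:,:2]*1000).astype(np.float32)); print(f,len(q),np.median(q[:,2]).round(4),r)
E
```

```text
time: 40.92
position: [0.5392, 0.1867, -0.0177]
ee_rot: [-180.0, -0.0, 41.1]
force: [0.3, -0.1, -0.0]
grip_width: 0.454
time: 41.33
position: [0.5088, 0.1598, 0.0531]
ee_rot: [180.0, -0.1, 41.1]
force: [-0.0, 0.3, 0.9]
grip_width: 0.476
time: 41.58
position: [0.5091, 0.1607, 0.0516]
ee_rot: [-180.0, 0.0, 41.1]
force: [0.5, 0.3, 0.3]
grip_width: 0.478
[0.50902185 0.16056224 0.05170977]
w20 5462 0.008 ((507.9548645019531, 159.36746215820312), (154.29161071777344, 20.052597045898438), 41.27101516723633)
s20 465 0.0074 ((504.75238037109375, 155.7307586669922), (168.03970336914062, 29.71350860595703), 44.93199920654297)
d20 528 0.0077 ((502.64385986328125, 155.08694458007812), (170.25302124023438, 31.972084045410156), 44.57536697387695)
```

View pics/w20.png

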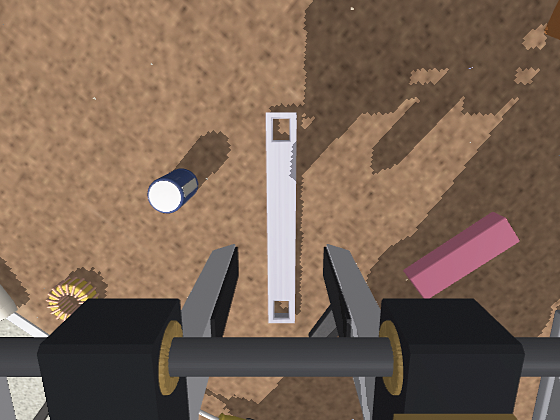

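View pics/s20.png

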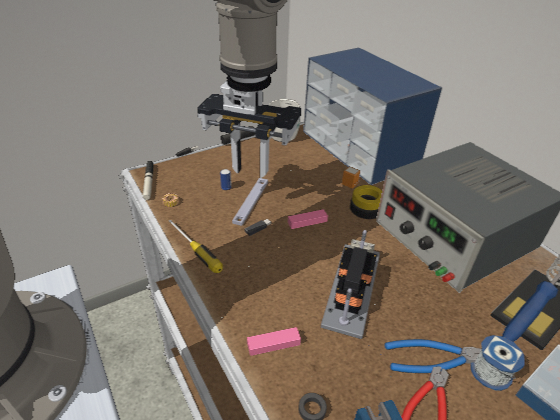

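```bash
python3 go.py 508 159.4 -18.4 41.3; python3 -m crank '[[-0.0015,0,0.02,0],[-0.0015,0,0.045,-0.002],[-0.0015,0,0.06,-0.002],[-0.0015,0,0.068,-0.002],[-0.0015,0,0.0695,-0.002]]';python3 -m crank '[[0,0,0,0],[0,0,0,0],[0,0,0,0]]'; python3 go.py 508 159.4 -18.5 41.3
```

```text
row m/rad: tx -0.0015 ty 0.0002 tz 0.0701 spin -0.0028 dist 0.070 time 41.7333 j [-29.  21.   6. 117.  -3.  42. -70.] rot [-180.     0.    41.1]
time: 42.15
position: [0.507, 0.1591, -0.0188]
ee_rot: [-180.0, 0.1, 41.2]
force: [-0.7, -0.4, 0.1]
grip_width: 0.48
time: 42.4
position: [0.5085, 0.1597, -0.0164]
ee_rot: [180.0, -0.1, 41.2]
force: [0.7, 0.8, 0.2]
grip_width: 0.477
row m/rad: tx -0.0006 ty -0.0001 tz 0.0021 spin -0.0011 dist 0.002 time 42.4 j [-28.  27.   5. 119.  -4.  34. -70.] rot [ 1.80e+02 -1.00e-01  4.12e+01]
```

```bash
python3 -m crank '[[-0.0003,0,0.0015,0],[-0.0003,0,0.0015,0],[-0.0003,0,0.0015,0],[-0.0003,0,0.0015,0],[-0.0003,0,0.0015,0]]' 0.0 45; python3 -m crank '[[0,0,0,0],[0,0,0,0],[0,0,0,0]]';python3 go.py 508 159.4 -18.4 41.3
```

```text
time: 42.82
position: [0.5078, 0.1593, -0.0186]
ee_rot: [180.0, -0.0, 41.2]
force: [-1.0, 0.1, 2.8]
grip_width: 0.208
time: 43.07
position: [0.5078, 0.1593, -0.0187]
ee_rot: [-180.0, -0.0, 41.2]
force: [-0.2, -0.2, 6.1]
grip_width: 0.204
row m/rad: tx 0.0003 ty 0.0000 tz -0.0003 spin -0.0011 dist 0.000 time 43.0667 j [-28.  27.   5. 119.  -4.  34. -69.] rot [-180.    -0.    41.2]
```

```bash
python3 -m crank '[[0,0,-0.01,0],[0,0,-0.03,0],[0,0,-0.06,0],[0,0,-0.1,0],[0,0,-0.135,0]]'; python3 go.py 536.3 -138.6 115 41.3
```

```text
time: 43.48
position: [0.5072, 0.1589, 0.1184]
ee_rot: [-180.0, 0.0, 41.2]
force: [0.5, 0.5, -1.3]
grip_width: 0.206
row m/rad: tx -0.1742 ty 0.2429 tz 0.0034 spin -0.0013 dist 0.299 time 43.4833 j [-30.  15.   6. 114.  -2.  50. -71.] rot [-180.     0.    41.2]
```

```bash
python3 -m crank '[[-0.02,0.028,0,0],[-0.04,0.056,0,0],[-0.062,0.086,0,0],[-0.085,0.118,0,0],[-0.105,0.146,0,0]]';python3 -m crank '[[-0.022,0.031,0,0],[-0.044,0.06,0,0],[-0.06,0.085,0,0],[-0.065,0.091,0.005,0],[-0.065,0.091,0.01,0]]';python3 -m crank '[[0,0,0,0],[0,0,0,0]]'; python3 go.py 536.3 -138.6 85 41.3
```

```text
time: 43.9
position: [0.5247, -0.0221, 0.117]
ee_rot: [180.0, -0.0, 41.2]
force: [0.7, -0.3, -0.1]
grip_width: 0.204
time: 44.32
position: [0.5359, -0.1338, 0.1066]
ee_rot: [179.9, -0.0, 41.0]
force: [-0.1, -0.3, -1.7]
grip_width: 0.206
time: 44.48
position: [0.5358, -0.1296, 0.106]
ee_rot: [-179.9, 0.0, 41.3]
force: [-0.3, -0.2, -0.7]
grip_width: 0.205
row m/rad: tx -0.0056 ty 0.0071 tz 0.0210 spin 0.0003 dist 0.023 time 44.4833 j [ -5.  18.  14. 113.  -6.  49. -36.] rot [-179.9    0.    41.3]
```

```bash
python3 -m crank '[[-0.0056,0.0071,0.0,0],[-0.0056,0.0071,0.01,0],[-0.0056,0.0071,0.02,0],[-0.0056,0.0071,0.028,0],[-0.0056,0.0071,0.028,0]]';python3 -m crank '[[0,0,0,0],[0,0,0,0],[0,0,0,0]]'; python3 go.py 536.3 -138.6 76 41.3; python3 - <<'E'
from bf import *
save('scene','s21');save('side','d21'); save('wrist','w21')
for f in ['s21','d21']:
    rep(f,-.09,.1,-.02,.02,.094,.108)
    rep(f,.04,.1,-.02,.02,.094,.108)
    rep(f,-.09,-.04,-.02,.02,.094,.108)
crop('s21',200,350,290,430,4.2,'s21c')
crop('d21',100,230,250,400,5,'d21c')
E
```

```text
time: 44.9
position: [0.5353, -0.1395, 0.0759]
ee_rot: [-179.9, 0.1, 41.3]
force: [-0.9, 0.7, -0.7]
grip_width: 0.207
time: 45.15
position: [0.5368, -0.1401, 0.0784]
ee_rot: [180.0, -0.0, 41.2]
force: [-0.1, -1.2, -1.2]
grip_width: 0.202
row m/rad: tx 0.0006 ty -0.0014 tz 0.0024 spin -0.0010 dist 0.003 time 45.15 j [ -3.  21.  14. 114.  -7.  46. -34.] rot [180.   -0.   41.2]
s21 991 x [-0.0767  0.076 ] y [-0.0151  0.0127] z 0.1042 rect [ 0.2 -1.4] [ 37.4 155.3] 83.4
s21 163 x [0.0403 0.0778] y [-0.0097  0.0083] z 0.1042 rect [59.2 -0.6] [38.3 18.4] 1.3
s21 301 x [-0.0771 -0.0407] y [-0.0114  0.0082] z 0.1037 rect [-58.8  -1.6] [37.6 20. ] 0.1
d21 401 x [-0.0758  0.0771] y [-0.0131  0.0181] z 0.1037 rect [0.3 2.2] [ 34.6 154.1] 89.5
d21 108 x [0.0404 0.0772] y [-0.013   0.0121] z 0.1039 rect [58.7 -0.5] [37.1 25.4] 0.4
d21 99 x [-0.0762 -0.0405] y [-0.0136  0.0119] z 0.1037 rect [-58.3  -0.7] [36.4 26.7] 1.9
```

View pics/s21c.png

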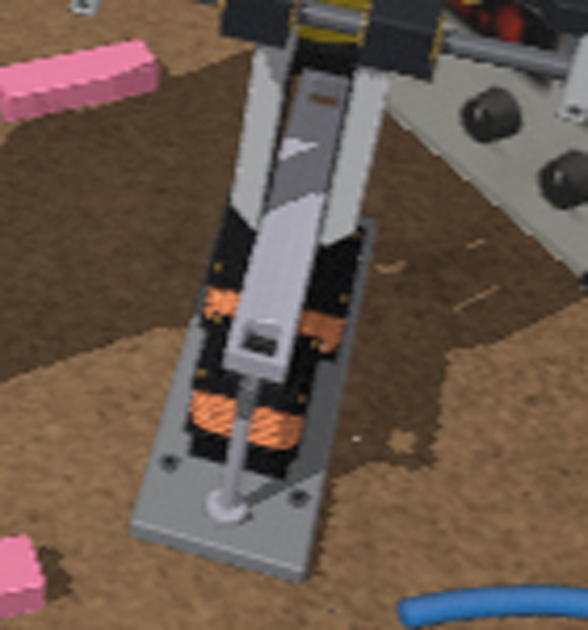

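View pics/d21c.png

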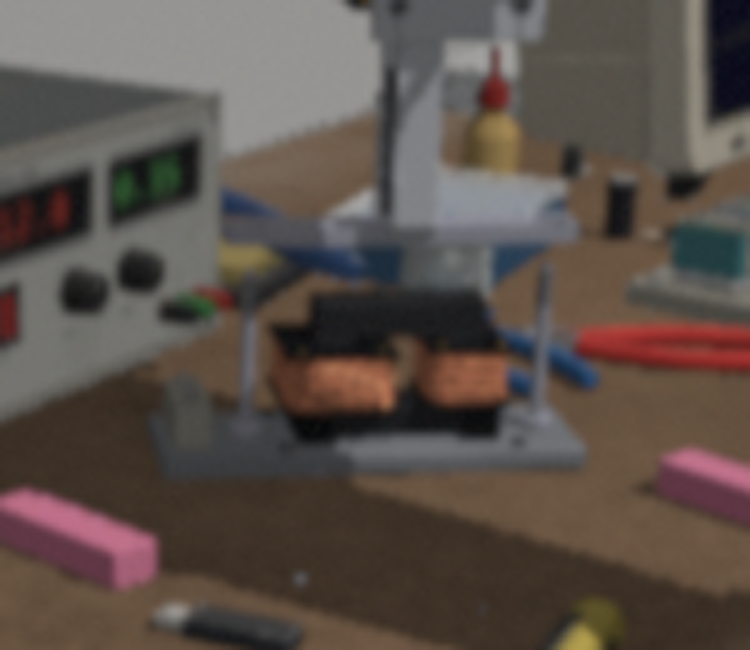

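View pics/w21.png

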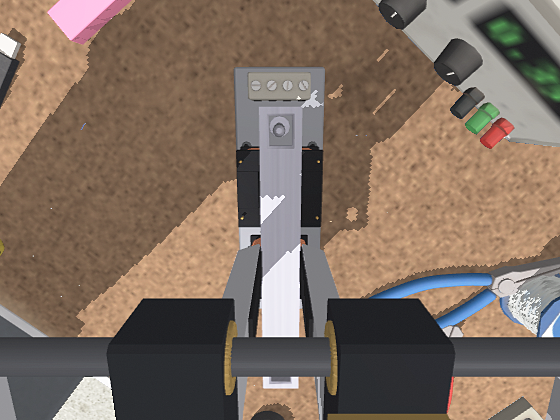

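```bash
python3 - <<'E'
from bf import *
crop('w21',90,160,240,320,9,'w21c')
m=np.load('pics/w21_m.npz'); K,V=m['K'],m['V']
c,s=np.cos(A),np.sin(A)
def pr(x,y,z):
    w=np.array([O[0]+x*c-y*s,O[1]+x*s+y*c,z,1]); q=V@w; return K[0,0]*q[0]/-q[2]+K[0,2], K[1,1]*-q[1]/-q[2]+K[1,2]
for n,a in dict(studtop=(.066,0,.086),studbase=(.066,0,.01),studtop_y3=(.066,.003,.086)).items():
    u,v=pr(*a); print(n,round(u,1),round(v,1),'crop',round((u-240)*9),round((v-90)*9))
P=world('w21')
q=comp(P,.1,.112,270,170); b=base(q); print('bar front y',np.percentile(b[b[:,0]>.05][:,1],[1,99]),'xmax',b[:,0].max(),'z',np.median(b[:,2]))
E
```

```text
studtop 277.4 128.0 crop 337 342
studbase 278.2 124.2 crop 344 308
studtop_y3 271.6 128.0 crop 285 342
bar front y [-0.01128828  0.00838121] xmax 0.07611868362857419 z 0.10509138324124681
```

View pics/w21c.png

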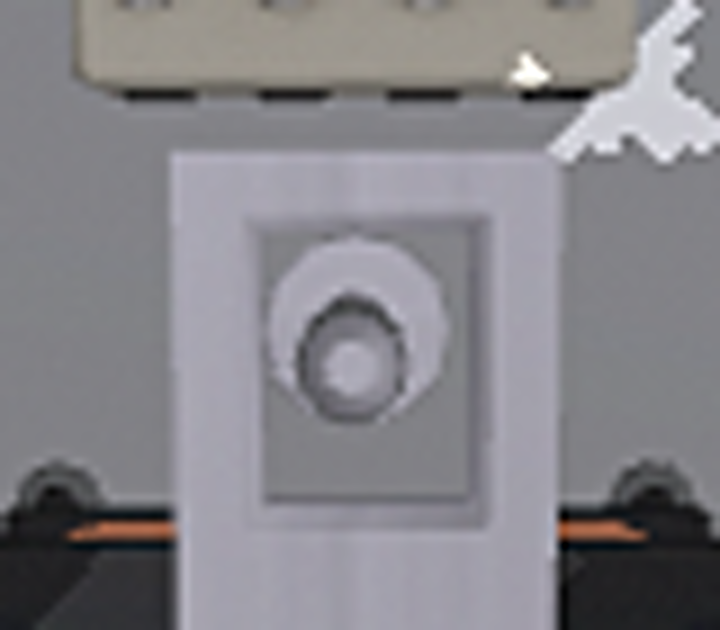

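```bash
python3 -m crank '[[0,-0.0008,0.004,0],[0,-0.0008,0.008,0],[0,-0.0008,0.013,0],[0,-0.0008,0.015,0]]';python3 -m crank '[[0,0,0,0],[0,0,0,0]]'; python3 go.py 536.3 -138.6 53.3 41.3; python3 - <<'E'
from bf import *
save('scene','s22'); save('wrist','w22')
crop('w22',90,160,240,320,6,'w22c');crop('s22',230,340,310,390,6,'s22c')
E
```

```text
time: 45.63
position: [0.5356, -0.1394, 0.0623]
ee_rot: [-180.0, 0.0, 41.2]
force: [-0.4, -0.3, 0.0]
grip_width: 0.208
time: 45.8
position: [0.5358, -0.1395, 0.0629]
ee_rot: [-180.0, 0.0, 41.2]
force: [0.4, -0.1, -1.2]
grip_width: 0.205
row m/rad: tx 0.0009 ty -0.0004 tz 0.0096 spin -0.0011 dist 0.010 time 45.8 j [ -3.  22.  14. 115.  -7.  44. -34.] rot [-180.     0.    41.2]
```

View pics/w22c.png

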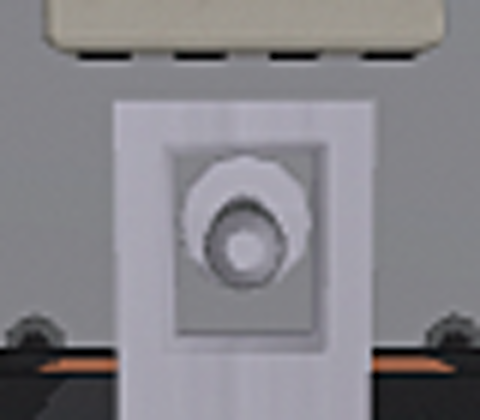

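View pics/s22c.png

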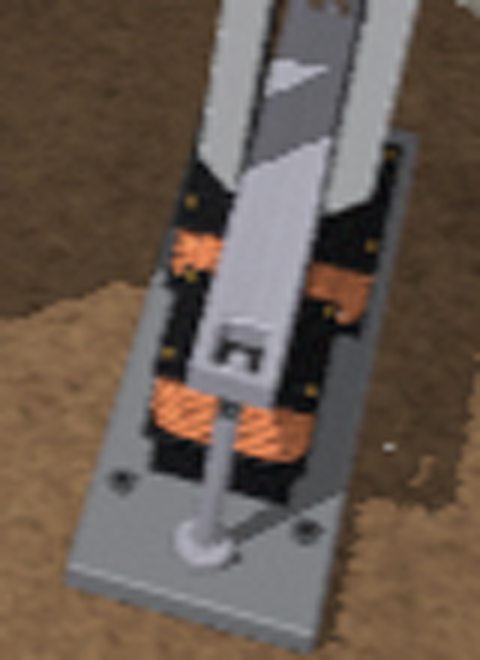

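```bash
python3 -m crank '[[0,-0.0003,0.003,0],[0,-0.0003,0.006,0],[0,-0.0003,0.008,0],[0,-0.0003,0.009,0],[0,-0.0003,0.0092,0]]';python3 -m crank '[[0,0,0,0],[0,0,0,0]]'; python3 go.py 536.3 -138.6 53.3 41.3
```

```text
time: 46.32
position: [0.5356, -0.1392, 0.0537]
ee_rot: [-180.0, 0.0, 41.2]
force: [0.6, 0.3, -0.9]
grip_width: 0.211
time: 46.48
position: [0.5359, -0.1393, 0.054]
ee_rot: [-180.0, -0.0, 41.2]
force: [0.4, -0.2, -0.7]
grip_width: 0.204
row m/rad: tx 0.0008 ty -0.0002 tz 0.0007 spin -0.0011 dist 0.001 time 46.4833 j [ -3.  23.  13. 115.  -8.  43. -34.] rot [-180.    -0.    41.2]
```

```bash
python3 -m crank '[[0,0,0.0004,0],[0,0,0.0008,0],[0,0,0.0008,0]]'; python3 -m crank '[[0,0,0,0],[0,0,0,0],[0,0,0,0],[0,0,0,0]]' 0.036;python3 -m crank '[[0,0,-0.01,0],[0,0,-0.03,0],[0,0,-0.06,0],[0,0,-0.1,0],[0,0,-0.1,0]]'; python3 -m crank '[[0,0,0,0],[0,0,0,0],[0,0,0,0]]';python3 - <<'E'
from bf import *
save('scene','s23');save('side','d23'); save('wrist','w23')
for f in ['s23','d23']:
    rep(f,-.09,.085,-.02,.02,.075,.083)
    rep(f,-.09,-.04,-.02,.02,.075,.083)
    rep(f,.04,.085,-.02,.02,.075,.083)
    rep(f,0,.055,-.04,.04,.048,.0545)
    rep(f,-.055,-.007,-.04,.04,.048,.0545)
for f,u,v,lo,hi in [('s23',225,172,.037,.045),('d23',242,235,.037,.045),('s23',171,200,.009,.018),('d23',304,278,.009,.018)]:
    q=comp(world(f),lo,hi,u,v)
    if q is not None: print(f,cv2.minAreaRect((q[:,:2]*1000).astype(np.float32)))
crop('s23',210,345,300,410,5,'s23c'); crop('d23',140,220,260,390,6,'d23c')
E
```

```text
time: 46.73
position: [0.5359, -0.1393, 0.0534]
ee_rot: [180.0, -0.0, 41.2]
force: [-0.5, -0.1, 3.4]
grip_width: 0.206
time: 47.07
position: [0.5358, -0.1392, 0.0531]
ee_rot: [-180.0, 0.0, 41.2]
force: [-0.8, -0.5, -0.1]
grip_width: 0.383
time: 47.48
position: [0.539, -0.1402, 0.1603]
ee_rot: [179.6, -0.3, 41.2]
force: [1.6, 0.2, 0.6]
grip_width: 0.381
time: 47.73
position: [0.5352, -0.1391, 0.1525]
ee_rot: [-179.9, 0.1, 41.2]
force: [0.7, -0.1, -0.6]
grip_width: 0.38
s23 922 x [-0.0767  0.0752] y [-0.0102  0.0095] z 0.0791 rect [ 0.6 -0.3] [156.6  20. ] 0.1
s23 264 x [-0.0771 -0.0405] y [-0.0102  0.0094] z 0.079 rect [-59.   -0.5] [19.8 37.4] 89.9
s23 171 x [0.0407 0.0773] y [-0.0101  0.0095] z 0.0792 rect [59.5 -0.3] [19.8 38.8] 89.9
s23 418 x [0.0028 0.0525] y [-0.0275  0.0258] z 0.0523 rect [28.1 -0.9] [54.  51.9] 89.8
s23 238 x [-0.0489 -0.0107] y [-0.0213  0.0204] z 0.0522 rect [-30.1  -0.4] [39.3 42.1] 0.1
d23 334 x [-0.0765  0.0766] y [-0.0107  0.0133] z 0.0794 rect [ 0.3 -0.8] [154.5  29. ] 1.5
d23 76 x [-0.0767 -0.0401] y [-0.009   0.0119] z 0.0793 rect [-58.8   1.8] [38.9 20.7] 7.2
d23 82 x [0.0414 0.0771] y [-0.0078  0.0138] z 0.0789 rect [59.3  3.1] [23.1 36.6] 86.0
d23 153 x [0.0041 0.0528] y [-0.0268  0.028 ] z 0.0528 rect [28.2 -0.1] [57.3 49.7] 89.0
d23 83 x [-0.048  -0.0111] y [-0.0121  0.0233] z 0.0526 rect [-29.1   4.9] [37.7 38.5] 1.3
s23 ((485.21246337890625, 230.1317138671875), (19.816591262817383, 20.61855125427246), 34.09506607055664)
d23 ((483.5531311035156, 232.3249053955078), (22.05216407775879, 19.75690460205078), 76.5089340209961)
s23 ((362.1478576660156, 237.71694946289062), (32.93342208862305, 32.39520263671875), 18.0476131439209)
d23 ((361.244384765625, 239.2920379638672), (32.52034378051758, 31.405550003051758), 76.48799133300781)
```

View pics/s23c.png

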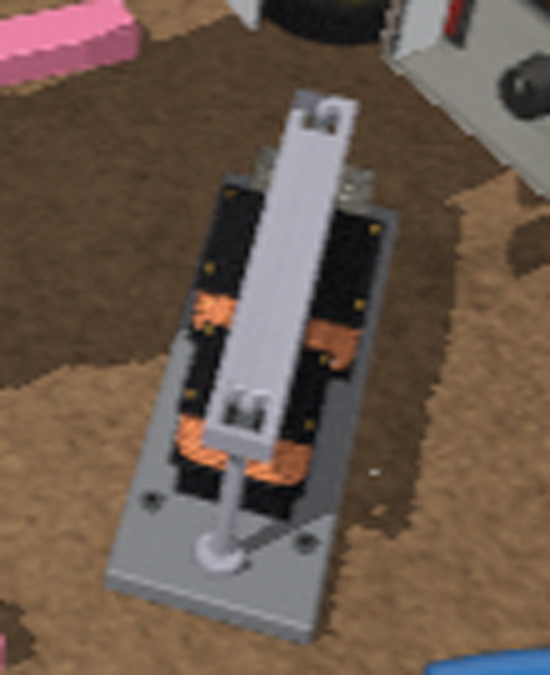

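View pics/d23c.png

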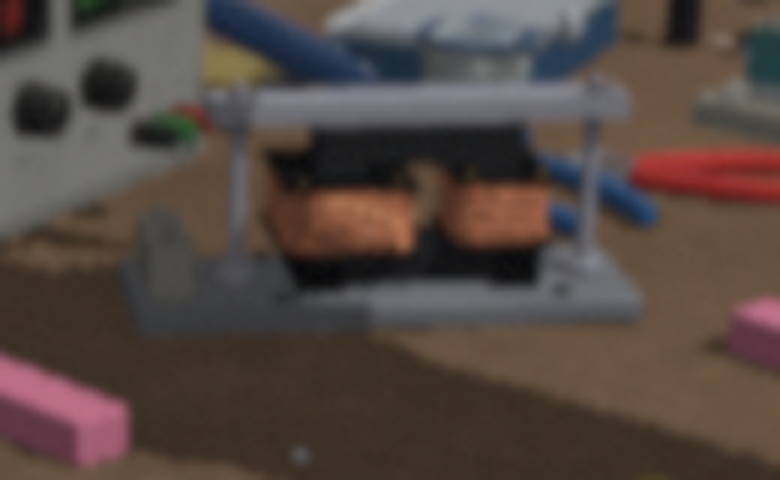

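Clamp bar flat (top z ≈ 79–80 at both ends), stud tips showing in both slots, coils down, capacitor and toroid unmoved, and the arm clear. Handing in.

```bash
python3 -c "
from rig import ctrl
o=ctrl.observe(); print(o['time'],o['force'],o['qvel'].round(2)); print(ctrl.close_job())"
```

```text
47.8833 [-0.5737632   0.03276384 -0.01829416] [ 0.08 -0.08  0.05 -0.22  0.02  0.13 -0.04]
the job is handed in; nothing more can be done
None
```

The choke is assembled and handed in at 47.9 s of the 128 s; the rig gave no verdict. I seated the U core, then the wide coil by the terminal strip, the narrow coil, the ferrite bar and the clamp bar over both studs.

**Last checks (scene and side cameras):**
- The clamp bar top read about 79 mm at both ends (80 expected; the cameras read about 1 mm low). Both stud tips show in the slots.
- Both coil tops read about 52.5 mm (53 expected), so both are fully down.
- After the bar was placed, and before the clamp bar covered it, its top was at about 71 mm (72 expected). It was within about 1 mm of the core's position.
- The capacitor and toroid were within about 1 mm of where they started.
- The gripper was open and about 90 mm above the stack, with no contact force.

**What went wrong or disagreed:**
- **Finger length:** the real fingertips end about 21 mm short of the reported TCP. My first two closes on the core missed because of this, without moving it.
- **Clamp bar grip:** I first gripped it off-centre to stay clear of the mug, and it tilted about 0.1 rad. I laid it down on a free patch of bench and regripped it at its centre.
- **Camera disagreement:** scene and side cameras differed by 1–2 mm across the base. I settled the clamp bar's final position with the wrist camera, looking at the stud through the slot.
- **Contact force:** the highest vertical reading I saw was 38 N, at the wrist, while seating the ferrite bar.

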